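# Load, clamp and pin a slide tray carriage

### The job

Get the slide tray ready to travel: stack every amber slide frame lying on the table flat in the well of the cream tray carriage, then slide the loaded carriage along its rails fully home against the steel end stop and turn the clamp knob a full quarter turn so that its brass dog lies across behind the carriage. Then lock the advance shaft: set the red-headed pin in the hole on top of the dark shaft housing, turn the crank slowly until the hidden cross-hole in the shaft lines up and the pin drops into it, and push the pin all the way home until its red head sits on the housing. Leave everything else on the table where it is.

Things in the scene. Friction and masses are not known exactly. Their poses are not given: they have to be found in the camera images.
- fixture: grey fixture base plate, fixed, place and yaw vary. Origin on the table top; y runs along the rails from the shaft housing (-y) to the open end (+y). Plate x -75..110, y -190..210, 12 mm thick. Rails 10 mm high at x +-62 mm; steel end stop: face at y -119, top 46 mm above the table. Dark shaft housing 76 x 56 mm at x 0, y -160, top 120 mm above the table
- carriage: cream slide tray carriage, loose between the rails, deck 110 (x) x 180 (y) x 22 mm, 0.5 kg plus frames, rubs with a few newtons. Axes as the fixture. Origin: centre of underside, 12 mm above the table. Starts with origin at fixture y +55 to +90 mm; home against the stop it is at y -29 mm. A fin at its y +78 mm to move it by
- fin_top (a point): middle of the top of the carriage's fin: an upright plate 12 mm thick (carriage y), 40 mm wide (x), rising 60 mm above the deck
- well (a point): centre of the frame well's floor on the carriage, 22 mm above the carriage's underside, axes as the carriage. Frames stack flat here, 90 mm side along y, 60 mm side along x, 4.5 mm play each side, between two end walls (50 mm wide) and four corner posts (18 mm wide), all 60 mm tall with tops flared out to 71 mm; the middle 54 mm of both long sides is open for fingers
- frame1: amber acrylic slide frame blank with a dark pane, lying flat: a slab 90 (its x) x 60 (its y) x 12 mm thick, about 80 g. Origin: centre of the underside, z up. Two to four of the four frames are present (None if absent)
- frame2: amber acrylic slide frame blank with a dark pane, lying flat: a slab 90 (its x) x 60 (its y) x 12 mm thick, about 80 g. Origin: centre of the underside, z up. Two to four of the four frames are present (None if absent)
- frame3: amber acrylic slide frame blank with a dark pane, lying flat: a slab 90 (its x) x 60 (its y) x 12 mm thick, about 80 g. Origin: centre of the underside, z up. Two to four of the four frames are present (None if absent)
- frame4: amber acrylic slide frame blank with a dark pane, lying flat: a slab 90 (its x) x 60 (its y) x 12 mm thick, about 80 g. Origin: centre of the underside, z up. Two to four of the four frames are present (None if absent)
- clamp (a joint): clamp knob angle, rad: 0 = brass dog along the rail to fixture +y (free), grows counterclockwise from above to 1.57 = dog pointing to fixture -x, across behind the carriage (locked). Starts 0 to 0.25. Turns against 0.12 N m and stays where left; the dog swings across only if the carriage is within 5 mm of its stop
- clamp_grip (a point): grip point on the black clamp knob, on its vertical axis, 64 mm above the table, at fixture x 92, y 74 mm. The knob is an upright bar 14 mm thick, 48 long, 32 tall: top 11 mm above this point, foot 21 mm below it; long side along the dog, yellow mark at the dog's end. The point turns with it, its y axis along the dog
- crank (a joint): crank angle, rad: 0 = handle straight above the shaft, positive = leaning to fixture +x, limits +-1.15. Starts -1.05 to -0.9. Turns against 0.15 N m and stays where left. The hidden cross-hole stands upright under the pin hole at one crank angle between -0.5 and +0.7, different each time; the pin drops within about 0.1 rad of it
- crank_handle (a point): middle of the crank handle, a black round bar 16 mm thick, 62 mm long, parallel to the shaft (fixture y), at fixture y -240 mm. The shaft axis lies 70 mm above the table at fixture x 0; the handle's centre line moves on a 60 mm radius about it. A grip may swivel on the handle along the arc
- pin: locking pin, 0.15 kg: steel shank 12 x 90 mm, chamfered foot, below a red head 26 mm across, 34 tall. Origin: centre of the foot, z up. Starts upright in its stand, foot on the table. In the housing hole it first stands with foot 88 mm above the table; lined up, it drops 38 mm onto a stiff plunger; the last 20 mm need a 5 N push. Home: head on the housing, foot 30 mm above the table
- pin_stand: dark wooden block 64 x 64 x 45 mm, fixed, with a 15 mm hole down its middle that holds the pin. Origin: centre of the underside
- pin_mouth (a point): centre of the mouth of the pin hole on top of the shaft housing, 120 mm above the table (fixture x 0, y -160 mm). The hole is upright, 15 mm wide and 30 mm deep; below it lies the 36 mm shaft
- film_can: bystander: black film can, 34 mm across, 50 mm tall; leave alone
- loupe: bystander: black loupe, 44 mm across, 45 mm tall; leave alone
- dust_brush: bystander: dusting brush lying near the robot; leave alone
- film_cleaner: bystander: amber bottle 150 mm tall at the back right; leave alone
- reel: bystander: grey film reel 90 mm across, 38 mm high, at the back; leave alone
- mount_carton: bystander: small carton 70 x 110 x 60 mm at the right; leave alone

How it is judged:
By the outcome, as a careful person would: the job done as asked, in the order asked, and still so for the second after the job is handed in, with the robot touching nothing.
Of frame1, frame2, frame3, frame4 only 2 to 4 are there at a start; the rules pass over those that are not, and their reading is None.
At some moment in a run one of frame1, frame2, frame3, frame4 may be knocked a few centimetres aside while the robot is not near it.
It also fails if it takes over 210 s, if anything falls off the work surface, if the arm or the gripper's body presses on something with over 40 N, if the wrist force passes 120 N, or if a joint passes its speed limit or range.

### The arm

A 6-joint arm with a two-finger parallel gripper is mounted at the origin on the work surface. World frame = base frame: x ahead of the robot, y to its left, z up, the work surface at z = 0. Lengths are in m, angles in rad, forces in N, time in s.
With the tool pointing down it reaches from about 0.25 to 0.725 m from the base axis. Payload 4 kg.
Tool frame: the origin (TCP) lies on the centre line of the jaws, within the pads' length; the fingertips stand 17 mm ahead of it and the grasp point (between the pads) lies 2 mm behind it; z points along the fingers, y is the line along which they close (so a half turn about z gives the same grasp; the last joint's range is limited). The gripper opens to 85 mm and grips with 20 to 120 N. Pads are 22 mm wide; open, the fingers measure 114 mm over their backs; the gripper's body (76 mm by 85 mm) begins 54 mm behind the grasp point. The pads swing forward as they close: fully open they stand 13 mm farther back than shut.
Start: joints at [1.232, 0.241, 0.005, 1.335, 0, 1.571], TCP at [0.166, 0.472, 0.248] pointing down, gripper open.
Joint ranges: [-2.72, 2.72], [-1.05, 1.87], [-1.09, 1.28], [-1.99, 2.15], [-1.42, 1.44], [-3.14, 3.14]. Speed limits (rad/s): [2.79, 2.79, 3.14, 3.14, 3.14, 3.14].

### API

Orientations are given as a unit quaternion [x, y, z, w].
In Python, from workcell import bot, camera, get_calibration gives the robot as it stands.
- The arm moves only by the tool apply_moves, never from a script. Its argument "steps" is a list of rows, each a list of 3 entries, a list of its own where there are three numbers: the shift along the tool's x, y, z as a fraction of full scale, then the turn, a rotation vector about the tool's x, y, z as a fraction of full scale, then the opening, from 0 (shut) to 1 (fully open). A call has exactly 8 rows; each row shifts and turns the commanded pose from where the row before left it, along the tool's axes as they then stand; what a row does not reach is not made up. Full scale, the value 1, is 20 cm for a shift and pi rad for a turn. A row lasts 1/12 s, in which the tool goes at most 41.7 mm and 7.16 degrees, less where a joint would pass 70% of its speed; a pose out of reach is approached as far as the arm can. A call with a number of a shift or a turn outside -1 to 1 is refused whole. A call with a gripper value outside its range is refused whole. The fingers move at their own pace and stop on an object; the grip force is fixed at half the most. Time passes only in rows, so rows that do not move let the fingers close, or fill a call up. It gives the time, the measured TCP pose, the force, the opening and the grip force at its end, in the units of the state.
- bot.get_obs(): the state, without advancing time (a new reading comes with each control period).
- camera(name): name is "scene" or "top" or "wrist"; returns (picture, depth): 384x512x3 uint8, red, green, blue; 384x512 float32, m along the optical axis (not along the pixel's ray), 0 where there is no reading.
- get_calibration(name): a dict with "fov_y" (degrees; the focal length in pixels is half the picture's height over the tangent of half this angle, whatever the lens; pixels are square), "cx", "cy" (the principal point, pixels), "rvec" (rotation vector, rad) and "tvec" (3), from world to camera coordinates, as OpenCV has them. Camera axes: x right, y down, z forward; pixel columns grow to the right and rows downward; lengths in m; the calibration is good to about 2 mm. A picture is of the moment at which its call begins: read the wrist's pose just before it. get_calibration takes no time and is no camera call; for the wrist camera it gives the pose at the moment of the call.
- bot.job_done(): hands the job in; it is judged then, once.
The state is a dict: "clock": time; "joint_pos": joint angles; "joint_vel": joint speeds; "tau": joint torques, N m; "eef_pos": TCP position; "tool_rot": TCP orientation; "ft_force": force on the tool from outside, world axes, zero at the start; "ft_torque": the same for the moment, N m; "grip_width": finger opening in m; "grasp_force": force on a finger pad.
Only numpy, scipy, OpenCV 4.12 (cv2) and the standard library are available. Lean on these libraries where they do the work, as an engineer would, in place of code of your own. Each camera call takes 0.05 s, during which the arm holds its last target. There are 200 camera calls.

## Working session

There is one attempt and no reset: what is moved stays moved. The work goes in short steps, Python scripts to look and compute and a tool call to move; the robot and the scene stay as the last step left them, time stands still between calls to the robot, and variables do not carry over. Pictures are saved under pics/ and viewed, at most 14 in all, crops included, and the job is handed in when it is done.

Besides the shell and the picture viewer there is one more tool, called after ">>>" in YAML: its name, and indented under it one key for each argument. apply_moves: Moves the arm, as the interface text tells. Its arguments: {"type":"object","properties":{"steps":{"type":"array"}},"required":["steps"]}

```bash
ls; mkdir -p pics
cat > h.py <<'E'
import numpy as np, cv2
from scipy.spatial.transform import Rotation as R
from workcell import bot, camera, get_calibration
def grab(n):
    c=get_calibration(n); im,d=camera(n); return im,d,c
def cloud(d,c):
    h,w=d.shape; f=h/2/np.tan(np.radians(c["fov_y"])/2)
    u,v=np.meshgrid(np.arange(w),np.arange(h))
    P=np.stack([(u-c["cx"])/f*d,(v-c["cy"])/f*d,d],-1)
    Rm=R.from_rotvec(np.ravel(c["rvec"])).as_matrix()
    W=(P-np.ravel(c["tvec"]))@Rm; W[d<=0]=np.nan
    return W
def save(n,im,s=1):
    cv2.imwrite("pics/"+n+".png",cv2.resize(im[...,::-1],None,fx=s,fy=s))
E
python3 - <<'E'
from h import *
print(bot.get_obs())
for n in("scene","top"):
    im,d,c=grab(n); save(n,im,1.5); np.savez(n,im=im,W=cloud(d,c),d=d); print(c)
E
```

```text
pics
{'clock': 0.0, 'joint_pos': array([1.23200554e+00, 2.41429783e-01, 3.70061801e-03, 1.33518296e+00,
       9.59839655e-06, 1.57083749e+00]), 'joint_vel': array([ 1.50664970e-03,  5.57445302e-04, -4.21146816e-04, -6.48674034e-05,
       -2.25812275e-03,  1.02423110e-03]), 'tau': array([ 7.65243094e-04, -3.72314107e+01,  2.52408886e+01,  1.69058604e-02,
        3.89677325e-06, -6.77395590e-06]), 'eef_pos': array([0.16597099, 0.47101241, 0.24739551]), 'tool_rot': array([ 1.68606624e-01,  9.85682853e-01, -1.04195288e-03, -1.83056648e-04]), 'ft_force': array([ 0.765448  , -0.17469066, -0.24368835]), 'ft_torque': array([-0.01118848, -0.04270726,  0.03265147]), 'grasp_force': 0.0, 'grip_width': 0.08507105456397304}
{'fov_y': 54.81144502554921, 'cx': 253.45675455516906, 'cy': 196.42137769951478, 'rvec': array([ 2.32061303,  1.22959059, -0.33159915]), 'tvec': array([-0.2483167 , -0.33934909,  1.34848043])}
{'fov_y': 50.97066772887691, 'cx': 254.87369468298027, 'cy': 185.60631668255394, 'rvec': array([ 2.1678055 , -2.17613629,  0.07400401]), 'tvec': array([-0.05386339,  0.5599589 ,  1.14853945])}
```

View pics/scene.png

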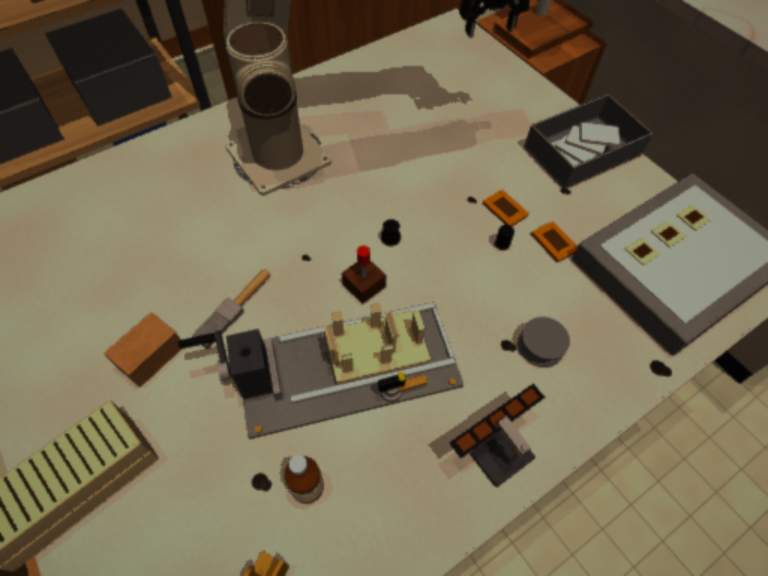

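View pics/top.png

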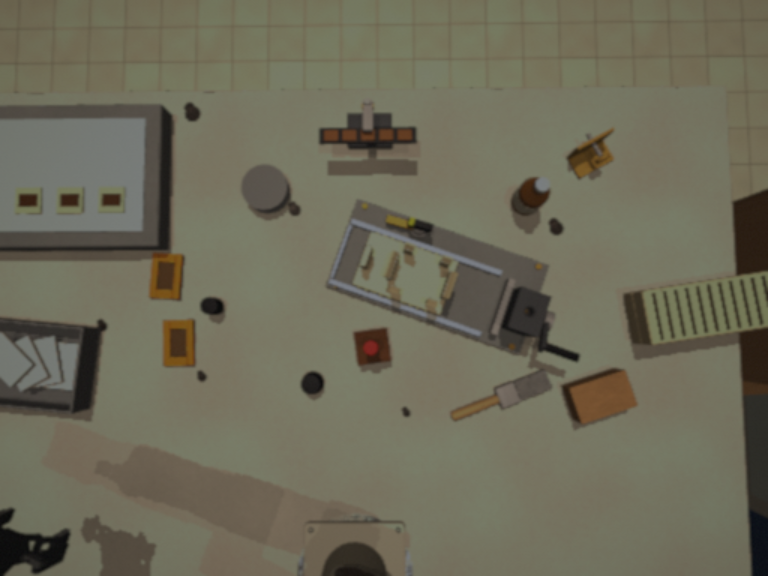

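The top view shows two frames, at (167,276) and (179,343). The pin is at (371,347), the housing at (525,312), the carriage around (405,270), the clamp at (410,224) and the crank handle at (560,352). Next I'll measure them.

Run:
```python
from h import *
for n in("top","scene"):
    z=np.load(n+".npz"); im=z["im"]; W=z["W"]; hsv=cv2.cvtColor(im,cv2.COLOR_RGB2HSV)
    X,Y,Z=W[...,0],W[...,1],W[...,2]
    print(n,"tableZ",np.nanmedian(Z[(X>.25)&(X<.6)&(abs(Y)<.4)]))
    def rect(m,name,minN=30):
        k,l,st,_=cv2.connectedComponentsWithStats(m.astype(np.uint8))
        for i in range(1,k):
            if st[i,4]<minN: continue
            p=W[l==i]; p=p[~np.isnan(p[:,0])]
            if len(p)<5: continue
            (c,s,a)=cv2.minAreaRect((p[:,:2]*1000).astype(np.float32))
            print(name,st[i,4],"rect c",np.round(c,1),"size",np.round(s,1),"ang",round(a,1),"z",np.round(np.percentile(p[:,2],[5,50,95])*1000,1),"px",st[i,:4])
    reg=(X>.2)&(X<.8)&(abs(Y)<.6)
    rect(reg&(hsv[...,0]<20)&(hsv[...,1]>150)&(Z<.03)&(Z>.004),"amber")
    rect(reg&((hsv[...,0]<5)|(hsv[...,0]>174))&(hsv[...,1]>150)&(Z>.09),"red",8)
    rect(reg&(abs(Z-.12)<.006)&(Y<0),"housing")
    rect(reg&(abs(Z-.045)<.005),"z45",15)
    rect(reg&(abs(Z-.014)<.008),"plate",300)
    rect(reg&(Z>.085)&(Z<.1),"z90-100",8)
    rect(reg&(Z>.025)&(Z<.042),"deck",100)
    rect(reg&(Z>.06)&(Z<.085),"z60-85",15)
    rect(reg&(hsv[...,0]>20)&(hsv[...,0]<34)&(hsv[...,1]>170),"yellow",5)
```

```text
top tableZ -2.1581621681630314e-05
amber 127 rect c [ 782.6 -470.5] size [33.7 80.2] ang 2.4 z [4.4 6.6 9.9] px [380 105  28  13]
amber 488 rect c [568.8 372.3] size [58.7 87.3] ang 87.2 z [ 5.8 10.3 14.4] px [100 169  22  30]
amber 471 rect c [437.2 344.3] size [87.4 59.1] ang 2.2 z [ 6.1 10.2 14.2] px [109 213  21  31]
red 75 rect c [430.7 -35.6] size [22.4 24.1] ang 44.5 z [119.1 122.6 126.4] px [242 227  10  10]
housing 597 rect c [ 493.1 -315.3] size [56.8 76.2] ang 70.7 z [115.6 118.9 122.3] px [338 191  29  34]
housing 71 rect c [430.1 -35. ] size [23.7 23.8] ang 89.7 z [119.4 122.3 125. ] px [242 227  10  10]
z45 37 rect c [758.5 371. ] size [80.   3.1] ang 0.2 z [40.5 45.  49.3] px [107 104   2  28]
z45 29 rect c [669.5 371.1] size [59.1  3.3] ang 0.3 z [40.6 44.7 49.7] px [106 138   3  21]
z45 32 rect c [621.2 544.1] size [ 2.4 86.8] ang 0.4 z [42.  44.1 47.9] px [ 32 164  31   2]
z45 182 rect c [ 505.1 -283. ] size [ 14.4 110.1] ang 70.5 z [41.6 45.  48.5] px [327 185  16  38]
z45 60 rect c [ 481.1 -531.8] size [97.4  6.2] ang 8.1 z [40.4 43.3 47.9] px [420 195   8  35]
z4
[... 9349 characters left out ...]
7   5]
z60-85 92 rect c [ 528.2 -327. ] size [57.8 15.2] ang 84.9 z [61.5 72.1 82.9] px [157 249  23  11]
z60-85 124 rect c [ 658.5 -127.3] size [47.9 16. ] ang 74.3 z [61.6 74.7 78.4] px [252 248  19  12]
z60-85 31 rect c [ 473.6 -532.6] size [74.3  0.6] ang 8.7 z [63.3 73.4 84.5] px [ 76 269  17  22]
z60-85 175 rect c [ 535.1 -560.2] size [17.2 78.9] ang 21.3 z [61.  72.1 83.6] px [ 67 292  32  29]
z60-85 68 rect c [ 730.3 -339.1] size [55.1 24. ] ang 84.4 z [60.7 72.2 83.6] px [192 313  22  19]
z60-85 17 rect c [ 784.6 -473.7] size [ 6.8 12.4] ang 22.6 z [60.5 63.1 66.3] px [162 378   6   6]
yellow 26 rect c [ 662.8 -111.2] size [10.4 14.7] ang 55.1 z [70.4 76.9 79.2] px [265 248   5   7]
```

```bash
cat >> h.py <<'E'
def pose():
    o=bot.get_obs(); return np.array(o["eef_pos"]),R.from_quat(o["tool_rot"]),o
def down(yaw):  # tool z down, tool y at angle yaw (deg)
    a=np.radians(yaw); y=np.array([np.cos(a),np.sin(a),0]); z=np.array([0,0,-1.]); x=np.cross(y,z)
    return R.from_matrix(np.stack([x,y,z],1))
def plan(p0,r0,p1,r1,grip,smax=.2,tmax=.039,n=None):
    rv=(r0.inv()*r1).as_rotvec(); 
    k=n or max(1,int(np.ceil(max(np.linalg.norm(p1-p0)/.2/smax,np.linalg.norm(rv)/np.pi/tmax))))
    rows=[];p=np.array(p0);r=r0
    for i in range(k):
        t=np.round(R.from_rotvec((r.inv()*r1).as_rotvec()/(k-i)).as_rotvec()/np.pi,3)
        s=np.round(r.inv().apply((p1-p)/(k-i))/.2,3)
        rows.append([s.tolist(),t.tolist(),grip]); p=p+r.apply(s*.2); r=r*R.from_rotvec(t*np.pi)
    return rows,p,r
def path(wps,grip,p=None,r=None):
    """wps: list of (xyz,yaw or None[,n])"""
    if p is None: p,r,_=pose()
    y=r.as_matrix()[:,1]; yaw=np.degrees(np.arctan2(y[1],y[0])); out=[]
    for w in wps:
        yaw=w[1] if w[1] is not None else yaw
        rows,p,r=plan(p,r,np.array(w[0],float),down(yaw),grip,n=w[2] if len(w)>2 else None); out+=rows
    for i,x in enumerate(out):
        if i%8==0: print("--",i//8)
        print(x)
    print("n",len(out))
O=np.array([.5471,-.1652]); FX=np.array([.9414,-.3371]); FY=np.array([.3371,.9414])
def fix(x,y,z): return np.append(O+FX*x/1000+FY*y/1000,z/1000)
def st():
    p,r,o=pose(); y=r.as_matrix()[:,1]
    print("t",round(o["clock"],2),"p",np.round(p*1000,1),"yaw",round(np.degrees(np.arctan2(y[1],y[0])),1),"F",np.round(o["ft_force"],1),"w",round(o["grip_width"]*1000,1),"gf",round(o["grasp_force"],1),"j",np.round(o["joint_pos"],2))
E
python3 - <<'E'
from h import *
z=np.load("top.npz"); W=z["W"]; q=(W[...,:2]-O)*1000; fx=q@FX; fy=q@FY
m=(abs(fx)<60)&(fy>-25)&(fy<165)&(W[...,2]>.06)
print("post tops",np.percentile(W[m][:,2]*1000,[50,90,97,100]))
for a in (30,38,56):print(a, [ (round(x,1),round(y,1),round(zz*1000,1)) for x,y,zz in zip(fx[m&(W[...,2]>.098)][::3],fy[m&(W[...,2]>.098)][::3],W[m&(W[...,2]>.098)][:,2][::3])][:14]) if a==30 else None
im,d,c=grab("wrist"); save("w0",im,1)
p,r,o=pose(); V=r.inv().apply((cloud(d,c)-p).reshape(-1,3))*1000
V=V[~np.isnan(V[:,0])]; k=(V[:,2]<60)&(abs(V[:,1])<70)
print(len(V[k])); 
for s in(-1,1):
    q=V[k&(V[:,1]*s>0)]; 
    if len(q): print(np.round(np.percentile(q,[0,2,50,98,100],axis=0),1))
path([([.438,.3448,.10],92.2),([.438,.3448,.030],92.2)],1)
E
```

```text
post tops [ 97.50079311 104.02714274 105.8383788  108.96927494]
30 [(np.float64(46.5), np.float64(87.4), np.float64(101.4)), (np.float64(44.3), np.float64(83.8), np.float64(104.4)), (np.float64(47.8), np.float64(76.2), np.float64(99.4)), (np.float64(42.2), np.float64(83.0), np.float64(101.2)), (np.float64(44.0), np.float64(75.2), np.float64(107.5)), (np.float64(39.6), np.float64(82.1), np.float64(101.2)), (np.float64(42.2), np.float64(71.7), np.float64(108.4)), (np.float64(39.9), np.float64(73.5), np.float64(100.2)), (np.float64(23.1), np.float64(102.3), np.float64(105.9)), (np.float64(20.9), np.float64(101.5), np.float64(102.8)), (np.float64(17.6), np.float64(103.2), np.float64(101.4)), (np.float64(14.1), np.float64(104.9), np.float64(101.3)), (np.float64(16.9), np.float64(97.2), np.float64(100.6)), (np.float64(12.3), np.float64(101.3), np.float64(102.4))]
40352
[[-12.6 -69.9 -81.1]
 [ -7.2 -64.7 -78.5]
 [ 11.5 -40.  -57. ]
 [ 19.9  -1.9  -4.4]
 [ 21.3  -0.1   4.6]]
[[-12.2   0.  -81.2]
 [ -7.1   2.  -78.3]
 [ 11.5  41.9 -54.2]
 [ 20.   66.7  -4.6]
 [ 21.4  70.    5. ]]
-- 0
[[-0.166, -0.016, 0.082], [-0.0, -0.0, -0.013], 1]
[[-0.165, -0.023, 0.082], [-0.0, -0.0, -0.013], 1]
[[-0.164, -0.029, 0.082], [-0.0, -0.0, -0.013], 1]
[[-0.163, -0.036, 0.082], [-0.0, -0.0, -0.014], 1]
[[-0.161, -0.043, 0.082], [-0.0, -0.0, -0.013], 1]
[[-0.159, -0.05, 0.082], [-0.0, -0.0, -0.014], 1]
[[-0.157, -0.056, 0.082], [-0.0, -0.0, -0.013], 1]
[[-0.154, -0.063, 0.082], [-0.0, -0.0, -0.014], 1]
-- 1
[[-0.151, -0.07, 0.082], [-0.0, -0.0, -0.013], 1]
[[-0.0, 0.0, 0.175], [-0.0, -0.0, -0.0], 1]
[[-0.0, 0.001, 0.175], [-0.0, -0.0, -0.0], 1]
n 11
```

View pics/w0.png

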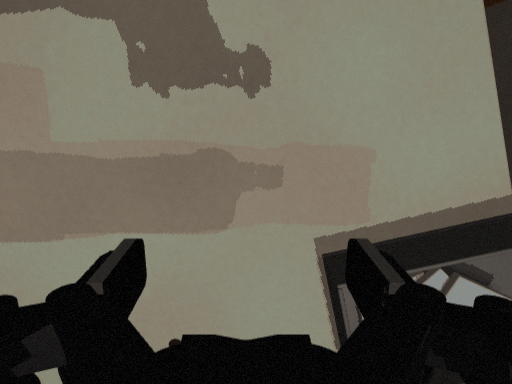

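Open fingertips sit about 5 mm ahead of the TCP, which fits the 17 mm shut figure. Post tops are at about 105 mm. I'm moving to the frame at (438, 345).

>>> apply_moves:
  steps:
    - [[-0.166,-0.016,0.082],[0,0,-0.013],1]
    - [[-0.165,-0.023,0.082],[0,0,-0.013],1]
    - [[-0.164,-0.029,0.082],[0,0,-0.013],1]
    - [[-0.163,-0.036,0.082],[0,0,-0.014],1]
    - [[-0.161,-0.043,0.082],[0,0,-0.013],1]
    - [[-0.159,-0.05,0.082],[0,0,-0.014],1]
    - [[-0.157,-0.056,0.082],[0,0,-0.013],1]
    - [[-0.154,-0.063,0.082],[0,0,-0.014],1]

```text
clock: 0.82
eef_pos: [0.4093, 0.3584, 0.1161]
tool_rot: [0.0, 1.0, -0.0, -0.0]
ft_force: [-0.3, 0.1, -1.0]
grip_width: 0.0854
grasp_force: 0.0
```

>>> apply_moves:
  steps:
    - [[-0.151,-0.07,0.082],[0,0,-0.013],1]
    - [[0,0,0],[0,0,0],1]
    - [[0,0,0.175],[0,0,0],1]
    - [[0,0,0.175],[0,0,0],1]
    - [[0,0,0],[0,0,0],1]
    - [[0,0,0],[0,0,0],1]
    - [[0,0,0],[0,0,0],1]
    - [[0,0,0],[0,0,0],1]

```text
clock: 1.48
eef_pos: [0.4394, 0.3468, 0.0331]
tool_rot: [-0.019, 1.0, 0.001, 0.002]
ft_force: [-0.2, 0.3, 0.9]
grip_width: 0.0853
grasp_force: 0.0
```

```bash
cat >> h.py <<'E'
def frames(n="top",box=(.2,.8,.1,.6)):
    im,d,c=grab(n); W=cloud(d,c); hsv=cv2.cvtColor(im,cv2.COLOR_RGB2HSV); X,Y,Z=W[...,0],W[...,1],W[...,2]
    m=(X>box[0])&(X<box[1])&(Y>box[2])&(Y<box[3])&(Z>.006)&(Z<.02)&(hsv[...,0]<22)&(hsv[...,1]>120)
    m=cv2.morphologyEx(m.astype(np.uint8),cv2.MORPH_CLOSE,np.ones((9,9)))
    k,l,s,_=cv2.connectedComponentsWithStats(m)
    for i in range(1,k):
        if s[i,4]>100:
            p=W[(l==i)&(Z>.006)&(Z<.02)]; c_,sz,a=cv2.minAreaRect((p[:,:2]*1000).astype(np.float32)); print(n,"frame",np.round(c_,1),np.round(sz,1),round(a,1),s[i,:5])
    return im
E
python3 - <<'E'
from h import *
st()
im=frames("wrist"); save("w1",im); frames("top"); frames("scene")
E
```

```text
t 1.48 p [439.4 346.8  33.1] yaw 92.2 F [-0.2  0.3  0.9] w 85.3 gf 0.0 j [ 0.67  0.54 -0.16  0.87  0.    0.63]
wrist frame [436.5 344.3] [90.2 60.2] 2.3 [  174   140   135   178 22326]
top frame [569.2 372.4] [60.5 89.8] 86.9 [100 168  22  32 605]
top frame [468.7 344.9] [60.  26.4] 89.9 [108 213  21  10 174]
top frame [410.2 342.1] [32.1 58.6] 0.3 [109 232  21  12 190]
scene frame [439.  343.1] [91.7 63.6] 3.6 [322 128  31  23 354]
scene frame [569.  372.2] [62.9 91.9] 86.3 [355 147  30  28 437]
```

The wrist view confirms the frame at (436.5, 344.3), lying at 2.3°. Descending and gripping.

>>> apply_moves:
  steps:
    - [[0.011,-0.012,0.045],[0,0,0],1]
    - [[0,0,0.045],[0,0,0],1]
    - [[0,0,0],[0,0,0],1]
    - [[0,0,0],[0,0,0],0]
    - [[0,0,0],[0,0,0],0]
    - [[0,0,0],[0,0,0],0]
    - [[0,0,0],[0,0,0],0]
    - [[0,0,0],[0,0,0],0]

```text
clock: 2.3
eef_pos: [0.4365, 0.3432, 0.013]
tool_rot: [-0.019, 1.0, 0.0, 0.0]
ft_force: [-0.8, -0.1, 2.0]
grip_width: 0.0584
grasp_force: 65.7
```

Run:
```python
from h import *
st()
w=fix(0,42.6,0)[:2]; print(w)
p,r,_=pose(); q=p.copy(); q[2]=.08
path([(q,92.2,2),([.47,.2,.15],None),(np.append(w,.16),-19.7)],0)
```

```text
t 2.3 p [436.5 343.2  13. ] yaw 92.2 F [-0.8 -0.1  2. ] w 58.4 gf 65.7 j [ 0.67  0.56 -0.18  0.83 -0.    0.63]
[ 0.56146046 -0.12509636]
-- 0
[[-0.0, 0.0, -0.167], [0.0, 0.0, -0.0], 0]
[[-0.0, 0.0, -0.168], [0.0, 0.0, -0.0], 0]
[[-0.028, -0.144, -0.07], [0.0, 0.0, -0.0], 0]
[[-0.028, -0.144, -0.07], [0.0, 0.0, -0.0], 0]
[[-0.028, -0.144, -0.07], [0.0, 0.0, -0.0], 0]
[[-0.028, -0.145, -0.07], [0.0, 0.0, -0.0], 0]
[[-0.028, -0.144, -0.07], [0.0, 0.0, -0.0], 0]
[[-0.025, -0.103, -0.003], [0.0, 0.0, 0.039], 0]
-- 1
[[-0.037, -0.099, -0.003], [0.0, -0.0, 0.039], 0]
[[-0.049, -0.094, -0.003], [0.0, -0.0, 0.039], 0]
[[-0.06, -0.087, -0.003], [0.0, -0.0, 0.039], 0]
[[-0.07, -0.079, -0.003], [0.0, -0.0, 0.039], 0]
[[-0.079, -0.07, -0.003], [0.0, -0.0, 0.039], 0]
[[-0.087, -0.059, -0.003], [0.0, -0.0, 0.039], 0]
[[-0.094, -0.048, -0.003], [0.0, -0.0, 0.039], 0]
[[-0.099, -0.037, -0.003], [0.0, -0.0, 0.039], 0]
-- 2
[[-0.103, -0.024, -0.003], [0.0, -0.0, 0.039], 0]
[[-0.105, -0.012, -0.003], [0.0, -0.0, 0.039], 0]
[[-0.105, 0.001, -0.004], [0.0, -0.0, 0.039], 0]
[[-0.104, 0.014, -0.003], [0.0, -0.0, 0.038], 0]
[[-0.102, 0.027, -0.004], [0.0, -0.0, 0.039], 0]
[[-0.098, 0.039, -0.003], [0.0, -0.0, 0.038], 0]
[[-0.093, 0.051, -0.004], [0.0, -0.0, 0.039], 0]
n 23
```

Gripped. Carrying it to above the well.

>>> apply_moves:
  steps:
    - [[0,0,-0.167],[0,0,0],0]
    - [[0,0,-0.168],[0,0,0],0]
    - [[-0.028,-0.144,-0.07],[0,0,0],0]
    - [[-0.028,-0.144,-0.07],[0,0,0],0]
    - [[-0.028,-0.144,-0.07],[0,0,0],0]
    - [[-0.028,-0.145,-0.07],[0,0,0],0]
    - [[-0.028,-0.144,-0.07],[0,0,0],0]
    - [[-0.025,-0.103,-0.003],[0,0,0.039],0]

```text
clock: 2.97
eef_pos: [0.4769, 0.1778, 0.153]
tool_rot: [0.044, 0.999, 0.0, 0.002]
ft_force: [1.0, -0.1, -1.6]
grip_width: 0.0584
grasp_force: 65.5
```

>>> apply_moves:
  steps:
    - [[-0.037,-0.099,-0.003],[0,0,0.039],0]
    - [[-0.049,-0.094,-0.003],[0,0,0.039],0]
    - [[-0.06,-0.087,-0.003],[0,0,0.039],0]
    - [[-0.07,-0.079,-0.003],[0,0,0.039],0]
    - [[-0.079,-0.07,-0.003],[0,0,0.039],0]
    - [[-0.087,-0.059,-0.003],[0,0,0.039],0]
    - [[-0.094,-0.048,-0.003],[0,0,0.039],0]
    - [[-0.099,-0.037,-0.003],[0,0,0.039],0]

```text
clock: 3.63
eef_pos: [0.5211, 0.0158, 0.1549]
tool_rot: [0.51, 0.86, -0.0, -0.0]
ft_force: [-0.2, 0.4, -1.5]
grip_width: 0.0583
grasp_force: 65.5
```

>>> apply_moves:
  steps:
    - [[-0.103,-0.024,-0.003],[0,0,0.039],0]
    - [[-0.105,-0.012,-0.003],[0,0,0.039],0]
    - [[-0.105,0.001,-0.004],[0,0,0.039],0]
    - [[-0.104,0.014,-0.003],[0,0,0.038],0]
    - [[-0.102,0.027,-0.004],[0,0,0.039],0]
    - [[-0.098,0.039,-0.003],[0,0,0.038],0]
    - [[-0.093,0.051,-0.004],[0,0,0.039],0]
    - [[0,0,0],[0,0,0],0]

```text
clock: 4.3
eef_pos: [0.5621, -0.1289, 0.1596]
tool_rot: [0.82, 0.572, -0.0, 0.001]
ft_force: [0.0, 0.8, -0.9]
grip_width: 0.0586
grasp_force: 65.5
```

>>> apply_moves:
  steps:
    - [[0,0,0],[0,0,0],0]
    - [[0,0,0],[0,0,0],0]
    - [[0,0,0],[0,0,0],0]
    - [[0,0,0],[0,0,0],0]
    - [[0,0,0],[0,0,0],0]
    - [[0,0,0],[0,0,0],0]
    - [[0,0,0],[0,0,0],0]
    - [[0,0,0],[0,0,0],0]

```text
clock: 4.97
eef_pos: [0.5613, -0.1251, 0.16]
tool_rot: [0.818, 0.575, 0.0, 0.0]
ft_force: [-1.0, 0.5, -1.5]
grip_width: 0.0582
grasp_force: 65.5
```

Run:
```python
from h import *
st()
im,d,c=grab("wrist"); save("w2",im); W=cloud(d,c); hsv=cv2.cvtColor(im,cv2.COLOR_RGB2HSV)
Z=W[...,2]; p,r,_=pose(); fz=p[2]-.013
print("wrist cam pos", -R.from_rotvec(np.ravel(c["rvec"])).inv().apply(np.ravel(c["tvec"])))
m=(abs(Z-fz-.008)<.012)&(np.linalg.norm(W[...,:2]-p[:2],axis=-1)<.07)&(hsv[...,1]>110)
q=W[m]; f=(q[:,:2]-O)*1000
c_,s,a=cv2.minAreaRect(f@np.stack([FX,FY],1).astype(float).astype(np.float64)@np.eye(2) if 0 else (f@np.stack([FX,FY],1)).astype(np.float32)); print("held frame in fixture",c_,s,a,m.sum(), np.percentile(q[:,2],[5,50,95]))
```

```text
t 4.97 p [ 561.3 -125.1  160. ] yaw -19.7 F [-1.   0.5 -1.5] w 58.2 gf 65.5 j [-0.22  0.44  0.05  1.19  0.    1.7 ]
wrist cam pos [ 0.5829948  -0.06318407  0.28576236]
held frame in fixture (-0.6919784545898438, 43.553749084472656) (85.03414916992188, 84.47112274169922) 89.306884765625 26067 [0.15541822 0.15856044 0.15993738]
```

View pics/w2.png

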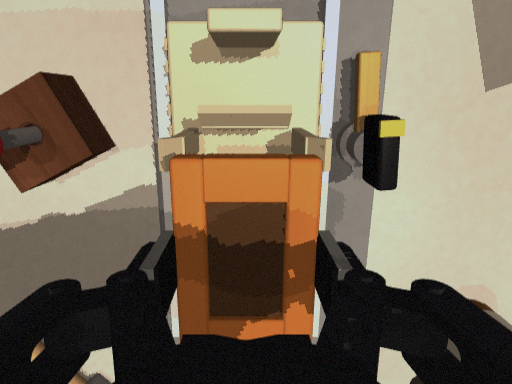

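The wrist view shows the frame held square, with its far edge at row 156, over the well. Lowering with a +1 mm shift, then releasing.

>>> apply_moves:
  steps:
    - [[0.005,0,0.07],[0,0,0],0]
    - [[0,0,0.07],[0,0,0],0]
    - [[0,0,0.07],[0,0,0],0]
    - [[0,0,0.07],[0,0,0],0]
    - [[0,0,0.07],[0,0,0],0]
    - [[0,0,0.07],[0,0,0],0]
    - [[0,0,0.06],[0,0,0],0]
    - [[0,0,0.06],[0,0,0],0]

```text
clock: 5.68
eef_pos: [0.5615, -0.1244, 0.0512]
tool_rot: [0.818, 0.575, -0.0, -0.0]
ft_force: [0.0, 0.5, -1.4]
grip_width: 0.0587
grasp_force: 65.5
```

>>> apply_moves:
  steps:
    - [[0,0,0],[0,0,0],0]
    - [[0,0,0],[0,0,0],0]
    - [[0,0,0],[0,0,0],0]
    - [[0,0,0],[0,0,0],0.9]
    - [[0,0,0],[0,0,0],0.9]
    - [[0,0,0],[0,0,0],0.9]
    - [[0,0,0],[0,0,0],0.9]
    - [[0,0,0],[0,0,0],0.9]

```text
clock: 6.35
eef_pos: [0.5619, -0.1244, 0.0524]
tool_rot: [0.818, 0.575, 0.0, 0.0]
ft_force: [0.5, 0.3, -0.2]
grip_width: 0.0768
grasp_force: 0.0
```

Run:
```python
from h import *
st()
p,r,_=pose(); q=p.copy(); q[2]=.17
path([(q,-19.7,3),([.569,.3725,.12],87),([.569,.3725,.05],87)],1)
```

```text
t 6.35 p [ 561.9 -124.4   52.4] yaw -19.8 F [ 0.5  0.3 -0.2] w 76.8 gf 0.0 j [-0.22  0.54 -0.09  0.94 -0.    1.7 ]
-- 0
[[0.0, 0.0, -0.196], [0.0, -0.0, -0.0], 1]
[[0.0, 0.0, -0.196], [0.0, -0.0, -0.0], 1]
[[0.0, 0.0, -0.196], [0.0, -0.0, -0.0], 1]
[[0.147, -0.05, 0.016], [0.0, 0.0, -0.037], 1]
[[0.152, -0.033, 0.016], [0.0, 0.0, -0.037], 1]
[[0.155, -0.015, 0.016], [0.0, 0.0, -0.037], 1]
[[0.155, 0.003, 0.015], [0.0, 0.0, -0.037], 1]
[[0.154, 0.021, 0.016], [0.0, 0.0, -0.037], 1]
-- 1
[[0.15, 0.038, 0.015], [0.0, 0.0, -0.037], 1]
[[0.145, 0.056, 0.016], [0.0, 0.0, -0.037], 1]
[[0.138, 0.072, 0.015], [0.0, 0.0, -0.037], 1]
[[0.128, 0.087, 0.016], [0.0, 0.0, -0.037], 1]
[[0.117, 0.102, 0.015], [0.0, 0.0, -0.037], 1]
[[0.105, 0.115, 0.016], [0.0, 0.0, -0.037], 1]
[[0.091, 0.126, 0.015], [0.0, 0.0, -0.037], 1]
[[0.075, 0.136, 0.016], [0.0, 0.0, -0.037], 1]
-- 2
[[0.059, 0.143, 0.015], [-0.0, 0.0, -0.037], 1]
[[0.042, 0.15, 0.016], [-0.0, 0.0, -0.038], 1]
[[0.024, 0.153, 0.015], [-0.0, 0.0, -0.037], 1]
[[0.0, 0.0, 0.175], [-0.0, 0.0, -0.0], 1]
[[0.001, 0.0, 0.175], [-0.0, 0.0, -0.0], 1]
n 21
```

>>> apply_moves:
  steps:
    - [[0,0,-0.196],[0,0,0],0.9]
    - [[0,0,-0.196],[0,0,0],0.9]
    - [[0,0,-0.196],[0,0,0],0.9]
    - [[0.147,-0.05,0.016],[0,0,-0.037],1]
    - [[0.152,-0.033,0.016],[0,0,-0.037],1]
    - [[0.155,-0.015,0.016],[0,0,-0.037],1]
    - [[0.155,0.003,0.015],[0,0,-0.037],1]
    - [[0.154,0.021,0.016],[0,0,-0.037],1]

```text
clock: 7.02
eef_pos: [0.564, 0.0322, 0.154]
tool_rot: [0.617, 0.787, 0.0, 0.0]
ft_force: [0.5, 0.5, -0.8]
grip_width: 0.0858
grasp_force: 0.0
```

>>> apply_moves:
  steps:
    - [[0.15,0.038,0.015],[0,0,-0.037],1]
    - [[0.145,0.056,0.016],[0,0,-0.037],1]
    - [[0.138,0.072,0.015],[0,0,-0.037],1]
    - [[0.128,0.087,0.016],[0,0,-0.037],1]
    - [[0.117,0.102,0.015],[0,0,-0.037],1]
    - [[0.105,0.115,0.016],[0,0,-0.037],1]
    - [[0.091,0.126,0.015],[0,0,-0.037],1]
    - [[0.075,0.136,0.016],[0,0,-0.037],1]

```text
clock: 7.68
eef_pos: [0.5673, 0.281, 0.1289]
tool_rot: [0.198, 0.98, 0.0, 0.0]
ft_force: [0.9, 0.1, -0.2]
grip_width: 0.0856
grasp_force: 0.0
```

>>> apply_moves:
  steps:
    - [[0.059,0.143,0.015],[0,0,-0.037],1]
    - [[0.042,0.15,0.016],[0,0,-0.038],1]
    - [[0.024,0.153,0.015],[0,0,-0.037],1]
    - [[0,0,0.175],[0,0,0],1]
    - [[0,0,0.175],[0,0,0],1]
    - [[0,0,0],[0,0,0],1]
    - [[0,0,0],[0,0,0],1]
    - [[0,0,0],[0,0,0],1]

```text
clock: 8.35
eef_pos: [0.5695, 0.3725, 0.0511]
tool_rot: [0.027, 1.0, 0.0, 0.0]
ft_force: [0.1, 0.3, 0.6]
grip_width: 0.0853
grasp_force: 0.0
```

Run:
```python
from h import *
st()
frames("wrist"); im=frames("top"); save("t2",im[80:300,60:400],2)
frames("scene")
```

```text
t 8.35 p [569.5 372.5  51.1] yaw 86.9 F [0.1 0.3 0.6] w 85.3 gf 0.0 j [ 0.58  0.73  0.26  1.1  -0.    0.63]
wrist frame [507.7 287.1] [29.4  9.3] 0.5 [ 45  86  31  62 567]
wrist frame [570.1 372.5] [60.2 94.3] 86.5 [  188   138   120   164 18174]
top frame [606.  369.4] [61.1 19.9] 80.7 [101 168  21   9 119]
top frame [545.  374.2] [59.7 42. ] 85.1 [ 99 184  22  16 261]
scene frame [569.8 372.6] [64.6 91. ] 88.1 [354 148  31  26 409]
```

View pics/t2.png

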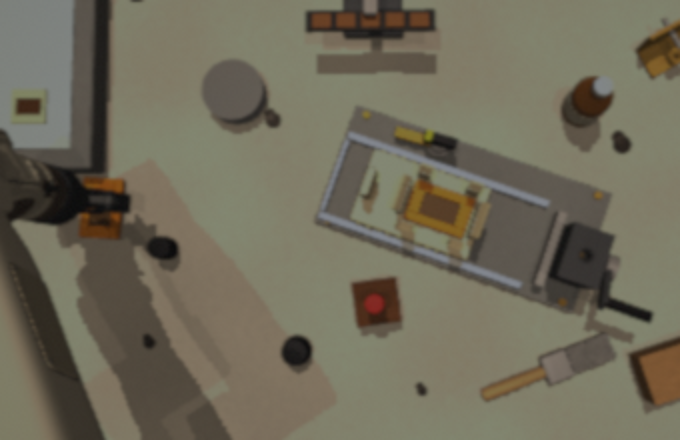

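The top view shows the first frame flat in the well, around (440,208). Picking the second.

>>> apply_moves:
  steps:
    - [[-0.001,0,0.092],[0,0,0],1]
    - [[0,0,0.092],[0,0,0],1]
    - [[0,0,0],[0,0,0],1]
    - [[0,0,0],[0,0,0],0]
    - [[0,0,0],[0,0,0],0]
    - [[0,0,0],[0,0,0],0]
    - [[0,0,0],[0,0,0],0]
    - [[0,0,0],[0,0,0],0]

```text
clock: 9.17
eef_pos: [0.5706, 0.3733, 0.0155]
tool_rot: [0.027, 1.0, 0.001, 0.002]
ft_force: [0.5, 0.4, 6.2]
grip_width: 0.0577
grasp_force: 66.1
```

Run:
```python
from h import *
st()
w=fix(0,43.2,0)[:2]
p,r,_=pose(); q=p.copy(); q[2]=.08
path([(q,None,2),([.53,.24,.16],None),(np.append(w,.16),-19.7)],0)
```

```text
t 9.17 p [570.6 373.3  15.5] yaw 87.0 F [0.5 0.4 6.2] w 57.7 gf 66.1 j [ 0.58  0.76  0.22  1.03 -0.    0.63]
-- 0
[[-0.001, 0.0, -0.161], [0.0, 0.001, -0.0], 0]
[[0.0, 0.001, -0.161], [0.001, 0.0, -0.0], 0]
[[0.033, -0.135, -0.08], [-0.0, 0.0, -0.0], 0]
[[0.034, -0.136, -0.08], [-0.0, 0.0, -0.0], 0]
[[0.033, -0.135, -0.08], [-0.0, 0.0, -0.0], 0]
[[0.034, -0.136, -0.08], [-0.0, 0.0, -0.0], 0]
[[0.033, -0.135, -0.08], [-0.0, 0.0, -0.0], 0]
[[-0.016, -0.113, 0.0], [0.0, 0.0, 0.037], 0]
-- 1
[[-0.029, -0.111, 0.0], [0.0, 0.0, 0.037], 0]
[[-0.042, -0.107, 0.0], [0.0, 0.0, 0.037], 0]
[[-0.054, -0.101, 0.0], [0.0, 0.0, 0.037], 0]
[[-0.065, -0.094, 0.0], [0.0, 0.0, 0.037], 0]
[[-0.075, -0.086, 0.0], [0.0, 0.0, 0.037], 0]
[[-0.085, -0.077, 0.0], [0.0, 0.0, 0.037], 0]
[[-0.093, -0.066, 0.0], [0.0, 0.0, 0.037], 0]
[[-0.1, -0.055, 0.0], [0.0, 0.0, 0.037], 0]
-- 2
[[-0.106, -0.043, 0.0], [0.0, 0.0, 0.037], 0]
[[-0.11, -0.03, 0.0], [0.0, 0.0, 0.037], 0]
[[-0.113, -0.017, 0.0], [0.0, 0.0, 0.037], 0]
[[-0.114, -0.004, 0.0], [0.0, 0.0, 0.037], 0]
[[-0.114, 0.009, 0.0], [0.0, 0.0, 0.037], 0]
[[-0.112, 0.022, 0.001], [0.0, 0.0, 0.037], 0]
[[-0.109, 0.035, 0.0], [0.0, 0.0, 0.038], 0]
n 23
```

>>> apply_moves:
  steps:
    - [[0,0,-0.161],[0,0,0],0]
    - [[0,0,-0.161],[0,0,0],0]
    - [[0.033,-0.135,-0.08],[0,0,0],0]
    - [[0.034,-0.136,-0.08],[0,0,0],0]
    - [[0.033,-0.135,-0.08],[0,0,0],0]
    - [[0.034,-0.136,-0.08],[0,0,0],0]
    - [[0.033,-0.135,-0.08],[0,0,0],0]
    - [[-0.016,-0.113,0],[0,0,0.037],0]

```text
clock: 9.83
eef_pos: [0.5305, 0.2155, 0.1614]
tool_rot: [0.085, 0.996, 0.001, 0.002]
ft_force: [-0.0, 0.1, -1.1]
grip_width: 0.0582
grasp_force: 65.4
```

>>> apply_moves:
  steps:
    - [[-0.029,-0.111,0],[0,0,0.037],0]
    - [[-0.042,-0.107,0],[0,0,0.037],0]
    - [[-0.054,-0.101,0],[0,0,0.037],0]
    - [[-0.065,-0.094,0],[0,0,0.037],0]
    - [[-0.075,-0.086,0],[0,0,0.037],0]
    - [[-0.085,-0.077,0],[0,0,0.037],0]
    - [[-0.093,-0.066,0],[0,0,0.037],0]
    - [[-0.1,-0.055,0],[0,0,0.037],0]

```text
clock: 10.5
eef_pos: [0.5463, 0.0328, 0.1577]
tool_rot: [0.525, 0.851, 0.0, 0.0]
ft_force: [-0.5, 0.0, -1.4]
grip_width: 0.0579
grasp_force: 65.4
```

>>> apply_moves:
  steps:
    - [[-0.106,-0.043,0],[0,0,0.037],0]
    - [[-0.11,-0.03,0],[0,0,0.037],0]
    - [[-0.113,-0.017,0],[0,0,0.037],0]
    - [[-0.114,-0.004,0],[0,0,0.037],0]
    - [[-0.114,0.009,0],[0,0,0.037],0]
    - [[-0.112,0.022,0.001],[0,0,0.037],0]
    - [[-0.109,0.035,0],[0,0,0.038],0]
    - [[0,0,0],[0,0,0],0]

```text
clock: 11.17
eef_pos: [0.5605, -0.1294, 0.1574]
tool_rot: [0.82, 0.572, -0.0, 0.001]
ft_force: [1.1, 0.3, 0.8]
grip_width: 0.058
grasp_force: 65.4
```

>>> apply_moves:
  steps:
    - [[0,0,0],[0,0,0],0]
    - [[0,0,0],[0,0,0],0]
    - [[0,0,0],[0,0,0],0]
    - [[0,0,0],[0,0,0],0]
    - [[0,0,0],[0,0,0],0]
    - [[0,0,0],[0,0,0],0]
    - [[0,0,0],[0,0,0],0]
    - [[0,0,0],[0,0,0],0]

```text
clock: 11.83
eef_pos: [0.5602, -0.1251, 0.1571]
tool_rot: [0.818, 0.575, -0.0, 0.0]
ft_force: [-0.4, -0.5, -0.9]
grip_width: 0.0579
grasp_force: 65.4
```

Run:
```python
from h import *
st()
im,d,c=grab("wrist"); save("w3",im); W=cloud(d,c); hsv=cv2.cvtColor(im,cv2.COLOR_RGB2HSV)
p,r,_=pose(); V=r.inv().apply((W-p).reshape(-1,3)).reshape(W.shape)*1000
# frame amber near tool
m=(abs(V[...,1])<28)&(abs(V[...,2]-5)<25)&(V[...,0]>15)&(hsv[...,1]>110)
q=V[m]; print("far edge x",np.percentile(q[:,0],[90,98,100]))
for a in(20,30,40): 
    k=q[abs(q[:,0]-a)<3]; print(a,"z",np.round([np.median(k[abs(k[:,1]-s)<6][:,2]) for s in(-20,20)],1))
```

```text
t 11.83 p [ 560.2 -125.1  157.1] yaw -19.7 F [-0.4 -0.5 -0.9] w 57.9 gf 65.4 j [-0.22  0.44  0.05  1.18 -0.    1.7 ]
far edge x [44.38325007 45.92470577 46.26958077]
20 z [3.5 3.5]
30 z [3.3 3.3]
40 z [3.2 3.3]
```

>>> apply_moves:
  steps:
    - [[0.002,0.005,0.06],[0,0,0],0]
    - [[0,0,0.06],[0,0,0],0]
    - [[0,0,0.06],[0,0,0],0]
    - [[0,0,0.06],[0,0,0],0]
    - [[0,0,0.06],[0,0,0],0]
    - [[0,0,0.06],[0,0,0],0]
    - [[0,0,0.06],[0,0,0],0]
    - [[0,0,0.05],[0,0,0],0]

```text
clock: 12.55
eef_pos: [0.561, -0.1254, 0.0622]
tool_rot: [0.818, 0.575, -0.0, -0.0]
ft_force: [-0.4, -0.2, -1.1]
grip_width: 0.0579
grasp_force: 65.4
```

>>> apply_moves:
  steps:
    - [[0,0,0],[0,0,0],0]
    - [[0,0,0],[0,0,0],0]
    - [[0,0,0],[0,0,0],0]
    - [[0,0,0],[0,0,0],0.9]
    - [[0,0,0],[0,0,0],0.9]
    - [[0,0,0],[0,0,0],0.9]
    - [[0,0,0],[0,0,0],0.9]
    - [[0,0,0],[0,0,0],0.9]

```text
clock: 13.22
eef_pos: [0.5614, -0.1254, 0.0633]
tool_rot: [0.818, 0.575, 0.0, 0.0]
ft_force: [0.9, 0.0, -0.5]
grip_width: 0.0768
grasp_force: 0.0
```

>>> apply_moves:
  steps:
    - [[0,0,-0.1],[0,0,0],0.9]
    - [[0,0,-0.2],[0,0,0],0.9]
    - [[0,0,-0.2],[0,0,0],0.9]
    - [[0,0,-0.1],[0,0,0],0.9]
    - [[0,0,0],[0,0,0],0.9]
    - [[0,0,0],[0,0,0],0.9]
    - [[0,0,0],[0,0,0],0.9]
    - [[0,0,0],[0,0,0],0.9]

```text
clock: 13.88
eef_pos: [0.5602, -0.1251, 0.1814]
tool_rot: [0.818, 0.575, -0.001, -0.001]
ft_force: [0.1, -0.0, -0.8]
grip_width: 0.0771
grasp_force: 0.0
```

Run:
```python
from h import *
st()
frames("top")
im,d,c=grab("wrist"); W=cloud(d,c); hsv=cv2.cvtColor(im,cv2.COLOR_RGB2HSV); q=((W[...,:2]-O)*1000)@np.stack([FX,FY],1)
m=(abs(q[...,0])<28)&(q[...,1]>0)&(q[...,1]<90)&(hsv[...,1]>130)&(W[...,2]<.08)
print("wrist well z by y",[(y,round(np.median(W[m&(abs(q[...,1]-y)<4)][:,2])*1000,1)) for y in(50,60,70,80) if (m&(abs(q[...,1]-y)<4)).sum()>5], "far", np.percentile(q[m][:,1],[98,100]))
im,d,c=grab("scene"); save("s2",im[120:330,80:420],2); Ws=cloud(d,c); q=((Ws[...,:2]-O)*1000)@np.stack([FX,FY],1)
# fin in fixture coords
m=(abs(Ws[...,2]-.093)<.006)&(q[...,1]>120)&(q[...,1]<175)&(abs(q[...,0])<40); print("fin",np.median(q[m],axis=0),m.sum())
# where is clamp knob
z=np.load("top.npz")["W"]
for w in(z,Ws):
    q=((w[...,:2]-O)*1000)@np.stack([FX,FY],1); m=(abs(w[...,2]-.075)<.008)&(abs(q[...,0]-92)<30)&(abs(q[...,1]-74)<40)
    print("knob",cv2.minAreaRect(q[m].astype(np.float32)),m.sum())
```

```text
t 13.88 p [ 560.2 -125.1  181.4] yaw -19.8 F [ 0.1 -0.  -0.8] w 77.1 gf 0.0 j [-0.22  0.42  0.09  1.24 -0.    1.7 ]
wrist well z by y [(50, np.float64(55.9)), (60, np.float64(56.0)), (70, np.float64(57.8)), (80, np.float64(58.1))] far [86.15733167 87.66002558]
fin [  1.22836592 146.89618731] 66
knob ((91.93924713134766, 74.30072784423828), (15.096878051757812, 47.40713119506836), 4.19740104675293) 91
knob ((92.69398498535156, 73.38487243652344), (15.1254301071167, 48.0001106262207), 4.649813175201416) 107
```

View pics/s2.png

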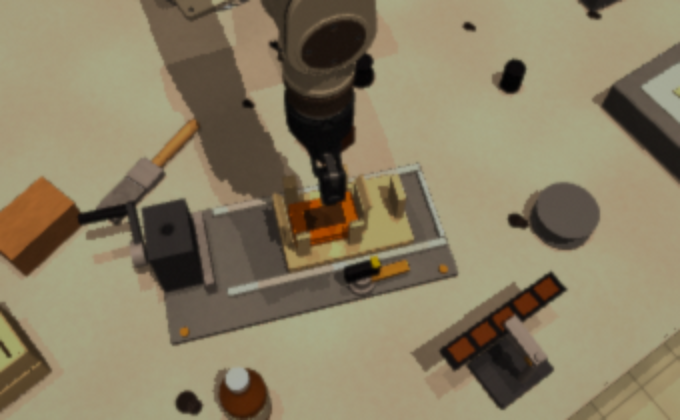

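The stack top is at 58 mm, as it should be for two frames, and no other amber frames are in view. Next I'll take the fin.

Run:
```python
from h import *
path([([.597,-.026,.165],70.3),([.597,-.026,.082],70.3,4)],.47)
```

```text
-- 0
[[0.041, 0.0, 0.006], [-0.0, -0.0, -0.038], 0.47]
[[0.04, 0.005, 0.006], [-0.0, -0.0, -0.039], 0.47]
[[0.039, 0.01, 0.006], [-0.0, -0.0, -0.038], 0.47]
[[0.038, 0.015, 0.006], [-0.0, -0.0, -0.039], 0.47]
[[0.036, 0.019, 0.007], [-0.0, -0.0, -0.038], 0.47]
[[0.033, 0.023, 0.006], [-0.0, -0.0, -0.039], 0.47]
[[0.03, 0.027, 0.007], [-0.0, -0.0, -0.038], 0.47]
[[0.027, 0.031, 0.006], [-0.0, -0.0, -0.039], 0.47]
-- 1
[[0.023, 0.034, 0.007], [-0.0, -0.0, -0.038], 0.47]
[[0.018, 0.036, 0.006], [-0.0, -0.0, -0.039], 0.47]
[[0.014, 0.038, 0.007], [-0.0, -0.0, -0.038], 0.47]
[[0.009, 0.04, 0.006], [-0.0, -0.0, -0.039], 0.47]
[[0.005, 0.041, 0.007], [-0.0, -0.001, -0.038], 0.47]
[[-0.0, -0.0, 0.104], [-0.0, 0.0, -0.0], 0.47]
[[-0.0, -0.0, 0.104], [-0.0, 0.0, -0.0], 0.47]
[[-0.0, -0.0, 0.103], [-0.0, 0.0, -0.0], 0.47]
-- 2
[[-0.0, -0.0, 0.104], [-0.0, 0.0, -0.0], 0.47]
n 17
```

>>> apply_moves:
  steps:
    - [[0.041,0,0.006],[0,0,-0.038],0.47]
    - [[0.04,0.005,0.006],[0,0,-0.039],0.47]
    - [[0.039,0.01,0.006],[0,0,-0.038],0.47]
    - [[0.038,0.015,0.006],[0,0,-0.039],0.47]
    - [[0.036,0.019,0.007],[0,0,-0.038],0.47]
    - [[0.033,0.023,0.006],[0,0,-0.039],0.47]
    - [[0.03,0.027,0.007],[0,0,-0.038],0.47]
    - [[0.027,0.031,0.006],[0,0,-0.039],0.47]

```text
clock: 14.7
eef_pos: [0.5833, -0.064, 0.172]
tool_rot: [0.454, 0.891, -0.0, -0.001]
ft_force: [0.6, -0.5, -1.1]
grip_width: 0.0399
grasp_force: 0.0
```

>>> apply_moves:
  steps:
    - [[0.023,0.034,0.007],[0,0,-0.038],0.47]
    - [[0.018,0.036,0.006],[0,0,-0.039],0.47]
    - [[0.014,0.038,0.007],[0,0,-0.038],0.47]
    - [[0.009,0.04,0.006],[0,0,-0.039],0.47]
    - [[0.005,0.041,0.007],[0,0,-0.038],0.47]
    - [[0,0,0],[0,0,0],0.47]
    - [[0,0,0],[0,0,0],0.47]
    - [[0,0,0],[0,0,0],0.47]

```text
clock: 15.37
eef_pos: [0.5976, -0.0264, 0.166]
tool_rot: [0.173, 0.985, -0.0, -0.001]
ft_force: [-0.2, -0.6, 0.2]
grip_width: 0.0404
grasp_force: 0.0
```

Run:
```python
from h import *
st()
im,d,c=grab("wrist"); W=cloud(d,c); q=((W[...,:2]-O)*1000)@np.stack([FX,FY],1)
m=(abs(W[...,2]-.0935)<.004)&(abs(q[...,1]-148)<18)&(abs(q[...,0])<32)
print("fin wrist",cv2.minAreaRect(q[m].astype(np.float32)),m.sum()); save("w4",im)
p,r,_=pose(); print("tcp fix",((p[:2]-O)*1000)@np.stack([FX,FY],1))
```

```text
t 15.37 p [597.6 -26.4 166. ] yaw 70.1 F [-0.2 -0.6  0.2] w 40.4 gf 0.0 j [-0.04  0.48  0.13  1.23 -0.    0.3 ]
fin wrist ((-1.5119457244873047, 147.3858184814453), (11.742717742919922, 39.84988784790039), 89.44881439208984) 1166
tcp fix [  0.83784024 147.52232022]
```

Aligned on the fin. Lowering and gripping.

>>> apply_moves:
  steps:
    - [[0,0,0.105],[0,0,-0.001],0.47]
    - [[0,0,0.105],[0,0,0],0.47]
    - [[0,0,0.105],[0,0,0],0.47]
    - [[0,0,0.105],[0,0,0],0.47]
    - [[0,0,0],[0,0,0],0.47]
    - [[0,0,0],[0,0,0],0]
    - [[0,0,0],[0,0,0],0]
    - [[0,0,0],[0,0,0],0]

```text
clock: 16.08
eef_pos: [0.599, -0.0265, 0.0843]
tool_rot: [0.171, 0.985, 0.0, 0.001]
ft_force: [0.3, 0.8, -2.2]
grip_width: 0.011
grasp_force: 59.7
```

>>> apply_moves:
  steps:
    - [[0,0,0],[0,0,0],0]
    - [[0,-0.04,0],[0,0,0],0]
    - [[0,-0.06,0],[0,0,0],0]
    - [[0,-0.06,0],[0,0,0],0]
    - [[0,-0.06,0],[0,0,0],0]
    - [[0,-0.06,0],[0,0,0],0]
    - [[0,-0.06,0],[0,0,0],0]
    - [[0,-0.05,0],[0,0,0],0]

```text
clock: 16.75
eef_pos: [0.5733, -0.0989, 0.0843]
tool_rot: [0.17, 0.986, 0.002, 0.002]
ft_force: [2.2, 5.8, 2.2]
grip_width: 0.0112
grasp_force: 60.5
```

Run:
```python
from h import *
st(); p,r,_=pose(); print("tcp fix",((p[:2]-O)*1000)@np.stack([FX,FY],1))
```

```text
t 16.75 p [573.3 -98.9  84.3] yaw 70.5 F [2.2 5.8 2.2] w 11.2 gf 60.5 j [-0.17  0.51 -0.04  1.02  0.    0.17]
tcp fix [ 2.28546678 71.1871827 ]
```

>>> apply_moves:
  steps:
    - [[0,-0.025,0],[0,0,0],0]
    - [[0,-0.025,0],[0,0,0],0]
    - [[0,-0.025,0],[0,0,0],0]
    - [[0,-0.02,0],[0,0,0],0]
    - [[0,0,0],[0,0,0],0]
    - [[0,0,0],[0,0,0],0]
    - [[0,0,0],[0,0,0],0]
    - [[0,0,0],[0,0,0],0]

```text
clock: 17.42
eef_pos: [0.5668, -0.1172, 0.0842]
tool_rot: [0.17, 0.985, 0.0, 0.002]
ft_force: [2.4, 2.3, 5.5]
grip_width: 0.011
grasp_force: 61.1
```

Run:
```python
from h import *
st(); p,r,_=pose(); print("tcp fix",((p[:2]-O)*1000)@np.stack([FX,FY],1))
```

```text
t 17.42 p [ 566.8 -117.2   84.2] yaw 70.4 F [2.4 2.3 5.5] w 11.0 gf 61.1 j [-0.2   0.51 -0.05  1.01  0.    0.14]
tcp fix [ 2.38822233 51.86695394]
```

Nudging in 1 mm rows until the stop pushes back.

>>> apply_moves:
  steps:
    - [[0,-0.005,0],[0,0,0],0]
    - [[0,-0.005,0],[0,0,0],0]
    - [[0,-0.005,0],[0,0,0],0]
    - [[0,0,0],[0,0,0],0]
    - [[0,0,0],[0,0,0],0]
    - [[0,0,0],[0,0,0],0]
    - [[0,0,0],[0,0,0],0]
    - [[0,0,0],[0,0,0],0]

```text
clock: 18.08
eef_pos: [0.5662, -0.1189, 0.0842]
tool_rot: [0.169, 0.986, 0.001, 0.002]
ft_force: [1.8, 6.7, 6.1]
grip_width: 0.0115
grasp_force: 61.1
```

>>> apply_moves:
  steps:
    - [[0,-0.005,0],[0,0,0],0]
    - [[0,-0.005,0],[0,0,0],0]
    - [[0,0,0],[0,0,0],0]
    - [[0,0,0],[0,0,0],0]
    - [[0,0,0],[0,0,0],0]
    - [[0,0,0],[0,0,0],0]
    - [[0,0,0],[0,0,0],0]
    - [[0,0,0],[0,0,0],0]

```text
clock: 18.75
eef_pos: [0.5657, -0.1205, 0.0842]
tool_rot: [0.169, 0.986, 0.002, 0.002]
ft_force: [2.4, 7.4, 5.4]
grip_width: 0.0109
grasp_force: 61.0
```

>>> apply_moves:
  steps:
    - [[0,-0.005,0],[0,0,0],0]
    - [[0,-0.005,0],[0,0,0],0]
    - [[0,-0.005,0],[0,0,0],0]
    - [[0,0,0],[0,0,0],0]
    - [[0,0,0],[0,0,0],0]
    - [[0,0,0],[0,0,0],0]
    - [[0,0,0],[0,0,0],0]
    - [[0,0,0],[0,0,0],0]

```text
clock: 19.42
eef_pos: [0.566, -0.1209, 0.0844]
tool_rot: [0.168, 0.986, 0.004, 0.003]
ft_force: [5.5, 14.7, 5.1]
grip_width: 0.0114
grasp_force: 61.0
```

It stopped at y ≈ 48 and the force rose to 16 N, so it's home. Releasing, then to the clamp.

>>> apply_moves:
  steps:
    - [[0,0.01,0],[0,0,0],0.4]
    - [[0,0,0],[0,0,0],0.4]
    - [[0,0,0],[0,0,0],0.4]
    - [[0,0,0],[0,0,0],0.4]
    - [[0,0,-0.1],[0,0,0],0.4]
    - [[0,0,-0.2],[0,0,0],0.4]
    - [[0,0,-0.15],[0,0,0],0.4]
    - [[0,0,0],[0,0,0],0.5]

```text
clock: 20.08
eef_pos: [0.5669, -0.1248, 0.1794]
tool_rot: [0.171, 0.985, -0.001, 0.006]
ft_force: [1.0, -0.5, 0.9]
grip_width: 0.0421
grasp_force: 0.0
```

Run:
```python
from h import *
st(); path([(fix(92,74,150),-15.3)],.6)
im,d,c=grab("scene"); Ws=cloud(d,c);q=((Ws[...,:2]-O)*1000)@np.stack([FX,FY],1)
im,d,c=grab("wrist"); W=cloud(d,c);q2=((W[...,:2]-O)*1000)@np.stack([FX,FY],1)
for w,q in((Ws,q),(W,q2)):
    m=(abs(w[...,2]-.0935)<.004)&(abs(q[...,1]-49)<18)&(abs(q[...,0])<32); print("fin",np.median(q[m],axis=0) if m.sum() else 0,m.sum())
```

```text
t 20.08 p [ 566.9 -124.8  179.4] yaw 70.3 F [ 1.  -0.5  0.9] w 42.1 gf 0.0 j [-0.22  0.43  0.09  1.22 -0.    0.13]
-- 0
[[-0.033, 0.011, 0.012], [0.0, 0.0, 0.037], 0.6]
[[-0.032, 0.015, 0.012], [0.0, 0.0, 0.037], 0.6]
[[-0.03, 0.019, 0.012], [0.0, 0.0, 0.037], 0.6]
[[-0.027, 0.022, 0.012], [0.0, 0.0, 0.036], 0.6]
[[-0.025, 0.025, 0.012], [0.0, 0.0, 0.037], 0.6]
[[-0.022, 0.028, 0.012], [0.0, 0.0, 0.036], 0.6]
[[-0.019, 0.03, 0.011], [0.001, 0.0, 0.037], 0.6]
[[-0.015, 0.032, 0.011], [0.0, 0.0, 0.036], 0.6]
-- 1
[[-0.011, 0.033, 0.012], [0.001, 0.0, 0.037], 0.6]
[[-0.007, 0.034, 0.011], [0.0, 0.0, 0.036], 0.6]
[[-0.003, 0.035, 0.011], [0.001, 0.001, 0.037], 0.6]
[[0.0, 0.035, 0.012], [0.0, 0.0, 0.036], 0.6]
[[0.005, 0.035, 0.011], [0.001, 0.001, 0.037], 0.6]
n 13
fin [ 3.336173   48.14629301] 62
fin [-1.85133097 47.50162862] 1069
```

>>> apply_moves:
  steps:
    - [[-0.033,0.011,0.012],[0,0,0.037],0.5]
    - [[-0.032,0.015,0.012],[0,0,0.037],0.5]
    - [[-0.03,0.019,0.012],[0,0,0.037],0.5]
    - [[-0.027,0.022,0.012],[0,0,0.036],0.5]
    - [[-0.025,0.025,0.012],[0,0,0.037],0.5]
    - [[-0.022,0.028,0.012],[0,0,0.036],0.5]
    - [[-0.019,0.03,0.011],[0.001,0,0.037],0.5]
    - [[-0.015,0.032,0.011],[0,0,0.036],0.5]

```text
clock: 20.85
eef_pos: [0.6186, -0.1244, 0.1511]
tool_rot: [0.593, 0.805, -0.003, -0.003]
ft_force: [-0.8, -0.5, 0.4]
grip_width: 0.0426
grasp_force: 0.0
```

>>> apply_moves:
  steps:
    - [[-0.011,0.033,0.012],[0.001,0,0.037],0.5]
    - [[-0.007,0.034,0.011],[0,0,0.036],0.5]
    - [[-0.003,0.035,0.011],[0.001,0.001,0.037],0.5]
    - [[0,0.035,0.012],[0,0,0.036],0.5]
    - [[0.005,0.035,0.011],[0.001,0.001,0.037],0.5]
    - [[0,0,0],[0,0,0],0.5]
    - [[0,0,0],[0,0,0],0.5]
    - [[0,0,0],[0,0,0],0.5]

```text
clock: 21.52
eef_pos: [0.6536, -0.1248, 0.1407]
tool_rot: [0.794, 0.608, -0.004, -0.006]
ft_force: [0.5, 0.3, 0.4]
grip_width: 0.0427
grasp_force: 0.0
```

Run:
```python
from h import *
st()
im,d,c=grab("wrist"); W=cloud(d,c); q=((W[...,:2]-O)*1000)@np.stack([FX,FY],1)
m=(abs(W[...,2]-.075)<.004)&(abs(q[...,1]-74)<32)&(abs(q[...,0]-92)<22)
print("knob wrist",cv2.minAreaRect(q[m].astype(np.float32)),m.sum())
p,r,_=pose(); print("tcp fix",((p[:2]-O)*1000)@np.stack([FX,FY],1))
```

```text
t 21.52 p [ 653.6 -124.8  140.7] yaw -15.2 F [0.5 0.3 0.4] w 42.7 gf 0.0 j [-0.19  0.64  0.34  1.29  0.    1.65]
knob wrist ((91.25471496582031, 73.15975952148438), (14.844951629638672, 47.483760833740234), 4.296021938323975) 1719
tcp fix [86.87866223 74.00172282]
```

Run:
```python
from h import *
path([(fix(91.6,73.5,105),-15.4,3),(fix(91.6,73.5,66),-15.4,2)],.5)
```

```text
-- 0
[[-0.002, 0.009, 0.06], [-0.001, -0.0, 0.0], 0.5]
[[-0.001, 0.008, 0.061], [-0.002, -0.0, 0.001], 0.5]
[[-0.002, 0.008, 0.06], [-0.001, -0.0, 0.0], 0.5]
[[0.0, 0.0, 0.098], [-0.0, -0.0, 0.0], 0.5]
[[0.0, 0.0, 0.097], [-0.0, -0.0, 0.0], 0.5]
n 5
```

>>> apply_moves:
  steps:
    - [[-0.002,0.009,0.06],[-0.001,0,0],0.5]
    - [[-0.001,0.008,0.061],[-0.002,0,0.001],0.5]
    - [[-0.002,0.008,0.06],[-0.001,0,0],0.5]
    - [[0,0,0],[0,0,0],0.5]
    - [[0,0,0.098],[0,0,0],0.5]
    - [[0,0,0.097],[0,0,0],0.5]
    - [[0,0,0],[0,0,0],0.5]
    - [[0,0,0],[0,0,0],0.5]

```text
clock: 22.23
eef_pos: [0.6578, -0.1266, 0.0663]
tool_rot: [0.796, 0.606, -0.0, -0.001]
ft_force: [0.5, 0.0, 0.5]
grip_width: 0.0425
grasp_force: 0.0
```

Run:
```python
from h import *
st(); p,r,_=pose(); print("tcp fix",((p[:2]-O)*1000)@np.stack([FX,FY],1),r.as_matrix()[:,2])
```

```text
t 22.23 p [ 657.8 -126.6   66.3] yaw -15.4 F [0.5 0.  0.5] w 42.5 gf 0.0 j [-0.19  0.7   0.24  1.12  0.    1.65]
tcp fix [91.25083282 73.65371843] [-0.00217644  0.00179395 -0.99999602]
```

>>> apply_moves:
  steps:
    - [[0,0,0],[0,0,0],0]
    - [[0,0,0],[0,0,0],0]
    - [[0,0,0],[0,0,0],0]
    - [[0,0,0],[0,0,0],0]
    - [[0,0,0],[0,0,-0.03],0]
    - [[0,0,0],[0,0,-0.03],0]
    - [[0,0,0],[0,0,-0.03],0]
    - [[0,0,0],[0,0,-0.03],0]

```text
clock: 22.9
eef_pos: [0.6578, -0.1265, 0.0689]
tool_rot: [0.667, 0.745, 0.0, -0.001]
ft_force: [-6.2, 2.3, 5.9]
grip_width: 0.0128
grasp_force: 60.8
```

>>> apply_moves:
  steps:
    - [[0,0,0],[0,0,-0.03],0]
    - [[0,0,0],[0,0,-0.03],0]
    - [[0,0,0],[0,0,-0.03],0]
    - [[0,0,0],[0,0,-0.03],0]
    - [[0,0,0],[0,0,-0.03],0]
    - [[0,0,0],[0,0,-0.03],0]
    - [[0,0,0],[0,0,-0.03],0]
    - [[0,0,0],[0,0,-0.03],0]

```text
clock: 23.57
eef_pos: [0.6574, -0.1266, 0.0689]
tool_rot: [0.345, 0.938, 0.0, -0.001]
ft_force: [-6.5, 0.5, 6.7]
grip_width: 0.0126
grasp_force: 60.9
```

>>> apply_moves:
  steps:
    - [[0,0,0],[0,0,-0.03],0]
    - [[0,0,0],[0,0,-0.03],0]
    - [[0,0,0],[0,0,-0.03],0]
    - [[0,0,0],[0,0,-0.03],0]
    - [[0,0,0],[0,0,0],0]
    - [[0,0,0],[0,0,0],0]
    - [[0,0,0],[0,0,0],0]
    - [[0,0,0],[0,0,0],0]

```text
clock: 24.23
eef_pos: [0.6573, -0.1268, 0.0689]
tool_rot: [0.166, 0.986, 0.0, -0.001]
ft_force: [-7.7, 1.9, 6.3]
grip_width: 0.0126
grasp_force: 61.0
```

Run:
```python
from h import *
st(); print(bot.get_obs()["ft_torque"])
```

```text
t 24.23 p [ 657.3 -126.8   68.9] yaw 70.9 F [-7.7  1.9  6.3] w 12.6 gf 61.0 j [-0.19  0.69  0.24  1.12  0.    0.14]
[ 0.13285857  1.57657704 -0.3190331 ]
```

Turned 90.6°. Releasing, rising and heading over to the pin.

>>> apply_moves:
  steps:
    - [[0,0,0],[0,0,0],0.4]
    - [[0,0,0],[0,0,0],0.4]
    - [[0,0,0],[0,0,0],0.4]
    - [[0,0,0],[0,0,0],0.4]
    - [[0,0,-0.15],[0,0,0],0.4]
    - [[0,0,-0.2],[0,0,0],0.5]
    - [[0,0,-0.2],[0,0,0],0.5]
    - [[0,0,-0.1],[0,0,0],0.5]

```text
clock: 24.9
eef_pos: [0.6611, -0.1273, 0.2028]
tool_rot: [0.165, 0.986, 0.001, 0.004]
ft_force: [1.0, -0.7, 1.2]
grip_width: 0.0429
grasp_force: 0.0
```

Run:
```python
from h import *
st(); path([([.431,-.036,.19],70.3)],.6)
im,d,c=grab("wrist"); save("w5",im)
```

```text
t 24.9 p [ 661.1 -127.3  202.8] yaw 71.0 F [ 1.  -0.7  1.2] w 42.9 gf 0.0 j [-0.19  0.61  0.45  1.4   0.    0.14]
-- 0
[[0.177, 0.008, 0.008], [0.0, 0.0, 0.001], 0.6]
[[0.177, 0.007, 0.008], [0.0, 0.0, 0.0], 0.6]
[[0.177, 0.008, 0.008], [0.0, 0.001, 0.001], 0.6]
[[0.176, 0.007, 0.008], [0.0, 0.0, 0.0], 0.6]
[[0.177, 0.007, 0.008], [0.0, 0.001, 0.001], 0.6]
[[0.176, 0.006, 0.009], [0.0, 0.0, 0.0], 0.6]
[[0.177, 0.006, 0.008], [0.001, 0.001, 0.001], 0.6]
n 7
```

View pics/w5.png

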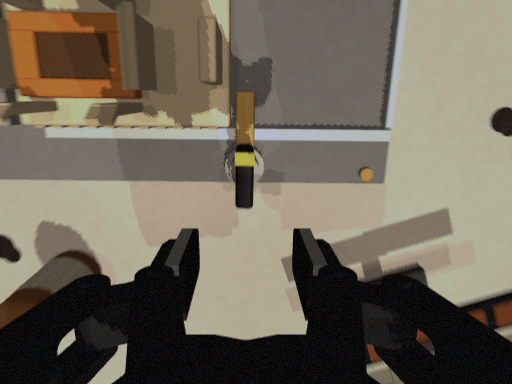

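The picture shows the dog across behind the carriage at (245,115), with the knob square. Moving to the pin.

>>> apply_moves:
  steps:
    - [[0.177,0.008,0.008],[0,0,0.001],0.6]
    - [[0.177,0.007,0.008],[0,0,0],0.6]
    - [[0.177,0.008,0.008],[0,0.001,0.001],0.6]
    - [[0.176,0.007,0.008],[0,0,0],0.6]
    - [[0.177,0.007,0.008],[0,0.001,0.001],0.6]
    - [[0.176,0.006,0.009],[0,0,0],0.6]
    - [[0.177,0.006,0.008],[0.001,0.001,0.001],0.6]
    - [[0,0,0],[0,0,0],0.6]

```text
clock: 25.62
eef_pos: [0.4207, -0.0338, 0.1843]
tool_rot: [0.171, 0.985, -0.0, -0.009]
ft_force: [-1.6, 0.0, -0.3]
grip_width: 0.0512
grasp_force: 0.0
```

>>> apply_moves:
  steps:
    - [[0,0,0],[0,0,0],0.6]
    - [[0,0,0],[0,0,0],0.6]
    - [[0,0,0],[0,0,0],0.6]
    - [[0,0,0],[0,0,0],0.6]
    - [[0,0,0],[0,0,0],0.6]
    - [[0,0,0],[0,0,0],0.6]
    - [[0,0,0],[0,0,0],0.6]
    - [[0,0,0],[0,0,0],0.6]

```text
clock: 26.28
eef_pos: [0.429, -0.0358, 0.1859]
tool_rot: [0.172, 0.985, -0.0, -0.005]
ft_force: [0.6, -0.6, 0.3]
grip_width: 0.0511
grasp_force: 0.0
```

Run:
```python
from h import *
st()
for n in("wrist","scene","top"):
    im,d,c=grab(n); W=cloud(d,c); hsv=cv2.cvtColor(im,cv2.COLOR_RGB2HSV)
    m=((hsv[...,0]<6)|(hsv[...,0]>172))&(hsv[...,1]>140)&(abs(W[...,2]-.1235)<.005)&(np.linalg.norm(W[...,:2]-[.431,-.036],axis=-1)<.03)
    if m.sum()>5: print(n,cv2.minEnclosingCircle((W[m][:,:2]*1000).astype(np.float32)),np.median(W[m],axis=0),m.sum())
path([([.431,-.036,.111],70.3,4)],.6)
```

```text
t 26.28 p [429.  -35.8 185.9] yaw 70.2 F [ 0.6 -0.6  0.3] w 51.1 gf 0.0 j [-0.08  0.15 -0.27  1.15  0.    0.26]
wrist ((428.5912170410156, -35.64691162109375), 12.878254890441895) [ 0.42784012 -0.03537089  0.12402228] 1413
scene ((431.4707946777344, -37.17456817626953), 12.808637619018555) [ 0.43264901 -0.03687611  0.12417382] 59
-- 0
[[-0.004, 0.001, 0.094], [-0.0, -0.001, -0.0], 0.6]
[[-0.003, 0.001, 0.094], [-0.0, -0.001, -0.0], 0.6]
[[-0.003, 0.0, 0.093], [-0.0, -0.0, -0.0], 0.6]
[[-0.003, 0.001, 0.094], [-0.001, -0.001, -0.0], 0.6]
n 4
```

>>> apply_moves:
  steps:
    - [[-0.002,0.001,0.094],[0,-0.001,0],0.6]
    - [[-0.001,0,0.094],[0,-0.001,0],0.6]
    - [[-0.001,0,0.093],[0,0,0],0.6]
    - [[-0.001,0,0.094],[0,-0.001,0],0.6]
    - [[0,0,0],[0,0,0],0.6]
    - [[0,0,0],[0,0,0],0.6]
    - [[0,0,0],[0,0,0],0.6]
    - [[0,0,0],[0,0,0],0.6]

```text
clock: 27.1
eef_pos: [0.4305, -0.0359, 0.1123]
tool_rot: [0.172, 0.985, -0.001, 0.001]
ft_force: [-0.8, 0.4, -0.2]
grip_width: 0.0513
grasp_force: 0.0
```

Run:
```python
from h import *
st(); p,r,_=pose(); print(r.as_matrix()[:,2])
```

```text
t 27.1 p [430.5 -35.9 112.3] yaw 70.2 F [-0.8  0.4 -0.2] w 51.3 gf 0.0 j [-0.08  0.22 -0.4   0.95 -0.    0.26]
[ 0.00213291 -0.00195097 -0.99999582]
```

>>> apply_moves:
  steps:
    - [[0,0,0],[0,0,0],0]
    - [[0,0,0],[0,0,0],0]
    - [[0,0,0],[0,0,0],0]
    - [[0,0,0],[0,0,0],0]
    - [[0,0,-0.1],[0,0,0],0]
    - [[0,0,-0.18],[0,0,0],0]
    - [[0,0,-0.2],[0,0,0],0]
    - [[0,0,-0.2],[0,0,0],0]

```text
clock: 27.77
eef_pos: [0.4282, -0.0355, 0.2478]
tool_rot: [0.172, 0.985, -0.001, -0.001]
ft_force: [1.8, -0.3, -1.6]
grip_width: 0.0242
grasp_force: 59.5
```

Run:
```python
from h import *
st(); path([([.4932,-.3158,.262],40)],0)
```

```text
t 27.77 p [428.2 -35.5 247.8] yaw 70.2 F [ 1.8 -0.3 -1.6] w 24.2 gf 59.5 j [-0.08  0.1  -0.16  1.31 -0.    0.26]
-- 0
[[-0.097, -0.151, -0.009], [-0.0, -0.0, 0.021], 0]
[[-0.107, -0.144, -0.009], [-0.0, -0.0, 0.021], 0]
[[-0.117, -0.137, -0.009], [-0.0, -0.0, 0.021], 0]
[[-0.125, -0.129, -0.009], [-0.0, -0.0, 0.021], 0]
[[-0.134, -0.121, -0.008], [-0.0, -0.0, 0.021], 0]
[[-0.141, -0.111, -0.009], [-0.0, -0.0, 0.021], 0]
[[-0.148, -0.102, -0.008], [-0.001, -0.0, 0.021], 0]
[[-0.155, -0.092, -0.009], [-0.0, -0.0, 0.021], 0]
n 8
```

>>> apply_moves:
  steps:
    - [[-0.097,-0.151,-0.009],[0,0,0.021],0]
    - [[-0.107,-0.144,-0.009],[0,0,0.021],0]
    - [[-0.117,-0.137,-0.009],[0,0,0.021],0]
    - [[-0.125,-0.129,-0.009],[0,0,0.021],0]
    - [[-0.134,-0.121,-0.008],[0,0,0.021],0]
    - [[-0.141,-0.111,-0.009],[0,0,0.021],0]
    - [[-0.148,-0.102,-0.008],[-0.001,0,0.021],0]
    - [[-0.155,-0.092,-0.009],[0,0,0.021],0]

```text
clock: 28.43
eef_pos: [0.494, -0.3175, 0.2608]
tool_rot: [0.424, 0.906, 0.001, -0.0]
ft_force: [0.3, 0.2, -1.4]
grip_width: 0.0242
grasp_force: 59.5
```

>>> apply_moves:
  steps:
    - [[0,0,0],[0,0,0],0]
    - [[0,0,0],[0,0,0],0]
    - [[0,0,0],[0,0,0],0]
    - [[0,0,0],[0,0,0],0]
    - [[0,0,0],[0,0,0],0]
    - [[0,0,0],[0,0,0],0]
    - [[0,0,0],[0,0,0],0]
    - [[0,0,0],[0,0,0],0]

```text
clock: 29.1
eef_pos: [0.4945, -0.3152, 0.2619]
tool_rot: [0.422, 0.906, 0.001, 0.001]
ft_force: [-0.3, 0.3, -1.2]
grip_width: 0.0242
grasp_force: 59.5
```

Run:
```python
from h import *
st(); p,r,_=pose(); print(r.as_matrix()[:,2])
im,d,c=grab("wrist"); W=cloud(d,c); save("w6",im,1.5); np.savez("w6",im=im,W=W,p=p,q=r.as_quat())
im2,d,c2=grab("scene"); save("s6",im2[150:300,60:260],4); np.savez("s6",im=im2,W=cloud(d,c2))
```

```text
t 29.1 p [ 494.5 -315.2  261.9] yaw 40.0 F [-0.3  0.3 -1.2] w 24.2 gf 59.5 j [-0.57  0.41  0.28  1.44  0.    0.3 ]
[ 2.27348334e-03  1.71866838e-04 -9.99997401e-01]
```

View pics/w6.png

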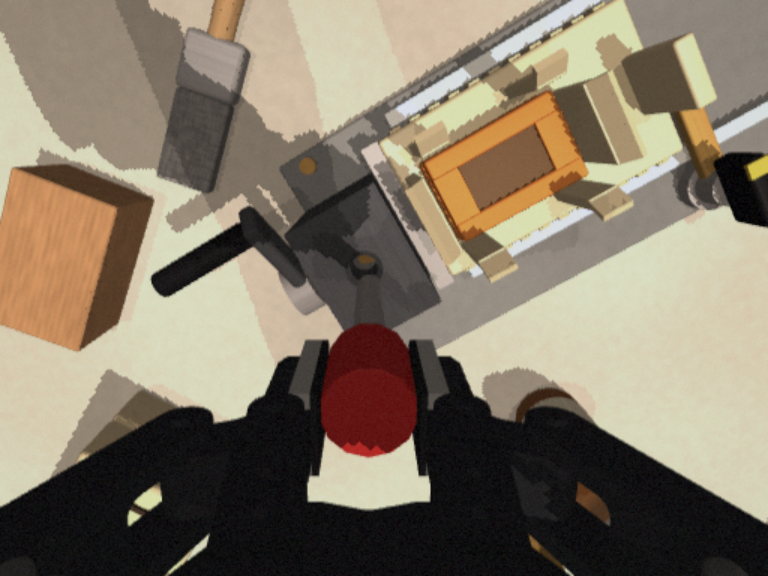

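View pics/s6.png

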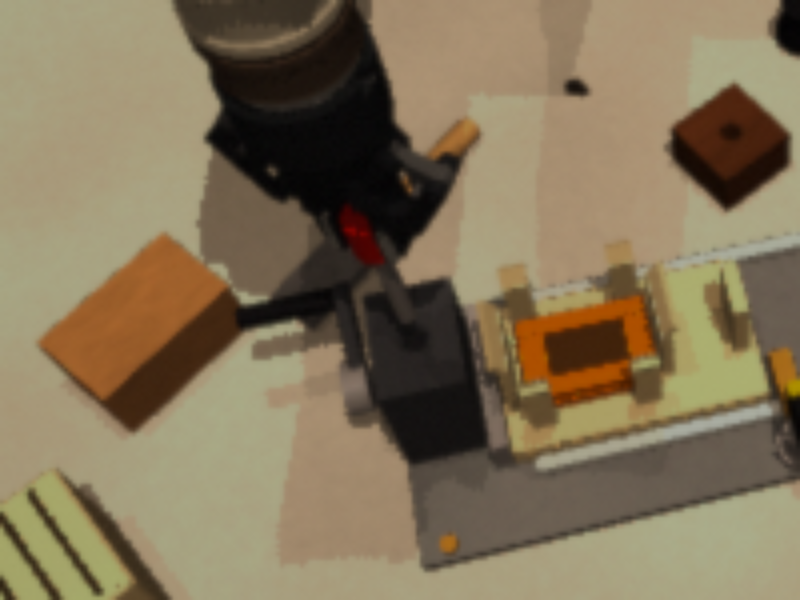

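The wrist view shows the mouth at (366,265)/1.5 and the shank pointing at it. Measuring both in the same image.

Run:
```python
from h import *
z=np.load("w6.npz"); W=z["W"]; p=z["p"]
m=(abs(W[...,2]-.12)<.004)&(np.linalg.norm(W[...,:2]-[.493,-.316],axis=-1)<.06)
print("housing wrist",m.sum(),[np.round(x,1) for x in cv2.minAreaRect((W[m][:,:2]*1000).astype(np.float32))])
# shank: visible surface points
for a,b in((.15,.165),(.165,.18),(.18,.195),(.195,.21)):
    k=(W[...,2]>a)&(W[...,2]<b)&(np.linalg.norm(W[...,:2]-p[:2],axis=-1)<.02)
    print(a,k.sum(),np.round(np.median(W[k],axis=0)*1000,1) if k.sum() else '', np.round(np.percentile(W[k][:,:2],[2,98],axis=0)*1000,1).tolist() if k.sum() else '')
k=(np.linalg.norm(W[...,:2]-p[:2],axis=-1)<.02)&(W[...,2]>.123); print("minz",np.percentile(W[k][:,2],[0,1,3]))
c=get_calibration("wrist"); Rm=R.from_rotvec(np.ravel(c["rvec"])); C=-Rm.inv().apply(np.ravel(c["tvec"])); print("cam",C)
f=192/np.tan(np.radians(c["fov_y"])/2)
for uv in((244,177),(242,172),(244,182)):
    ray=Rm.inv().apply([(uv[0]-c["cx"])/f,(uv[1]-c["cy"])/f,1]); print(uv,"at z.12",np.round((C+ray*(.12-C[2])/ray[2])*1000,1))
im=z["im"]; save("w6c",im[150:250,190:300],5.5)
```

```text
housing wrist 5066 [array([ 487.8, -320.7]), array([66.1, 80.7]), np.float64(70.3)]
0.15 63 [ 490.  -310.5  159.5] [[487.8, -317.3], [497.5, -309.0]]
0.165 102 [ 490.  -310.4  172.5] [[487.8, -317.9], [496.4, -309.1]]
0.18 129 [ 489.9 -310.7  187.3] [[487.8, -317.5], [497.2, -309.0]]
0.195 152 [ 489.9 -310.6  202.9] [[487.7, -317.8], [497.5, -309.1]]
minz [0.15377594 0.17492769 0.20458675]
cam [ 0.45101553 -0.26530392  0.38740305]
(244, 177) at z.12 [ 491.5 -314.8  120. ]
(242, 172) at z.12 [ 487.5 -312.6  120. ]
(244, 182) at z.12 [ 494.2 -318.   120. ]
```

View pics/w6c.png

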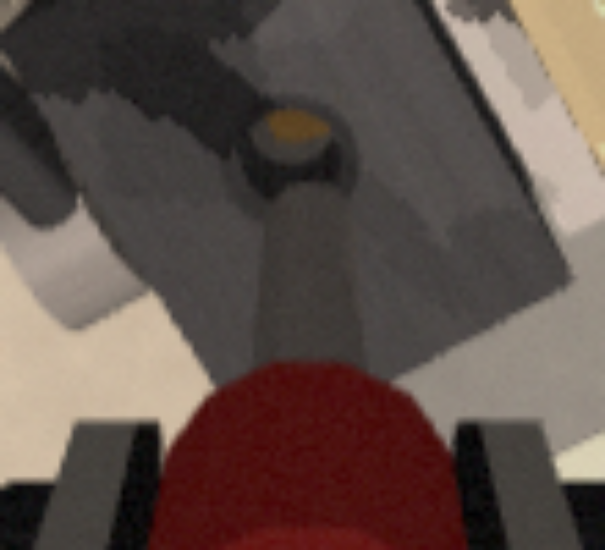

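Wrist-only and world estimates agree: shift about (-1.4, -0.7) mm. Lowering slowly.

>>> apply_moves:
  steps:
    - [[0.002,-0.008,0],[0,0,0],0]
    - [[0,0,0.025],[0,0,0],0]
    - [[0,0,0.025],[0,0,0],0]
    - [[0,0,0.025],[0,0,0],0]
    - [[0,0,0.025],[0,0,0],0]
    - [[0,0,0.025],[0,0,0],0]
    - [[0,0,0.025],[0,0,0],0]
    - [[0,0,0],[0,0,0],0]

```text
clock: 29.87
eef_pos: [0.4923, -0.3161, 0.2298]
tool_rot: [0.423, 0.906, 0.001, -0.001]
ft_force: [0.4, 1.0, -1.8]
grip_width: 0.0245
grasp_force: 59.5
```

>>> apply_moves:
  steps:
    - [[0,0,0.02],[0,0,0],0]
    - [[0,0,0.02],[0,0,0],0]
    - [[0,0,0.02],[0,0,0],0]
    - [[0,0,0.01],[0,0,0],0]
    - [[0,0,0],[0,0,0],0]
    - [[0,0,0],[0,0,0],0]
    - [[0,0,0],[0,0,0],0]
    - [[0,0,0],[0,0,0],0]

```text
clock: 30.53
eef_pos: [0.4931, -0.3167, 0.2177]
tool_rot: [0.423, 0.906, 0.001, 0.001]
ft_force: [-0.1, -0.4, -1.4]
grip_width: 0.0244
grasp_force: 59.5
```

No resistance with the foot about 15 mm below the mouth, so the pin is in. Going on down to the shaft.

>>> apply_moves:
  steps:
    - [[0,0,0.015],[0,0,0],0]
    - [[0,0,0.015],[0,0,0],0]
    - [[0,0,0.015],[0,0,0],0]
    - [[0,0,0.015],[0,0,0],0]
    - [[0,0,0.01],[0,0,0],0]
    - [[0,0,0],[0,0,0],0]
    - [[0,0,0],[0,0,0],0]
    - [[0,0,0],[0,0,0],0]

```text
clock: 31.2
eef_pos: [0.493, -0.3166, 0.2035]
tool_rot: [0.423, 0.906, 0.001, 0.001]
ft_force: [0.9, 0.0, -1.3]
grip_width: 0.0241
grasp_force: 59.5
```

>>> apply_moves:
  steps:
    - [[0,0,0.01],[0,0,0],0]
    - [[0,0,0.005],[0,0,0],0]
    - [[0,0,0],[0,0,0],0]
    - [[0,0,0],[0,0,0],0]
    - [[0,0,0],[0,0,0],0]
    - [[0,0,0],[0,0,0],0]
    - [[0,0,0],[0,0,0],0]
    - [[0,0,0],[0,0,0],0]

```text
clock: 31.87
eef_pos: [0.493, -0.3166, 0.2005]
tool_rot: [0.423, 0.906, 0.001, 0.001]
ft_force: [0.9, -0.2, -1.8]
grip_width: 0.0245
grasp_force: 59.6
```

The pin foot is down near 88 mm. Releasing it, rising and looking at the crank.

>>> apply_moves:
  steps:
    - [[0,0,0],[0,0,0],0.5]
    - [[0,0,0],[0,0,0],0.5]
    - [[0,0,0],[0,0,0],0.5]
    - [[0,0,0],[0,0,0],0.5]
    - [[0,0,-0.1],[0,0,0],0.5]
    - [[0,0,-0.15],[0,0,0],0.5]
    - [[0,0,-0.15],[0,0,0],0.5]
    - [[0,0,0],[0,0,0],0.5]

```text
clock: 32.53
eef_pos: [0.495, -0.318, 0.2874]
tool_rot: [0.423, 0.906, -0.0, 0.006]
ft_force: [1.4, -0.7, 1.6]
grip_width: 0.0426
grasp_force: 0.0
```

Run:
```python
from h import *
st(); path([(fix(-52,-275,270),-19.7)],.5)
im,d,c=grab("wrist"); W=cloud(d,c); q=((W[...,:2]-O)*1000)@np.stack([FX,FY],1); hsv=cv2.cvtColor(im,cv2.COLOR_RGB2HSV)
m=(q[...,1]<-212)&(q[...,1]>-290)&(abs(q[...,0])<75)&(W[...,2]>.07)&(W[...,2]<.15)
if m.sum(): print("crank pts",m.sum(),np.round(np.percentile(q[m],[2,50,98],axis=0),1).tolist(),np.percentile(W[m][:,2],[2,50,98]))
m=((hsv[...,0]<6)|(hsv[...,0]>172))&(hsv[...,1]>140)&(np.linalg.norm(q-[0,-160],axis=-1)<30)&(W[...,2]>.1)
if m.sum(): print("head top z",np.percentile(W[m][:,2],[50,95]),np.median(q[m],axis=0))
```

```text
t 32.53 p [ 495.  -318.   287.4] yaw 40.0 F [ 1.4 -0.7  1.6] w 42.6 gf 0.0 j [-0.57  0.4   0.33  1.49  0.    0.3 ]
-- 0
[[-0.006, -0.07, 0.009], [0.0, 0.0, 0.037], 0.5]
[[-0.014, -0.069, 0.009], [0.0, 0.0, 0.037], 0.5]
[[-0.021, -0.067, 0.01], [0.001, 0.0, 0.037], 0.5]
[[-0.029, -0.064, 0.01], [0.0, 0.0, 0.037], 0.5]
[[-0.036, -0.06, 0.01], [0.001, 0.0, 0.037], 0.5]
[[-0.043, -0.055, 0.01], [0.001, 0.001, 0.037], 0.5]
[[-0.049, -0.05, 0.01], [0.0, 0.0, 0.037], 0.5]
[[-0.054, -0.043, 0.009], [0.001, 0.001, 0.036], 0.5]
-- 1
[[-0.059, -0.037, 0.01], [-0.0, 0.0, 0.037], 0.5]
n 9
crank pts 1165 [[-57.2, -269.3], [-49.3, -237.9], [5.9, -212.5]] [0.08384083 0.1121049  0.11449121]
head top z [0.21170573 0.3522389 ] [  -1.61752484 -162.23443172]
```

Run:
```python
from h import *
path([(fix(-49,-252,230),-19.7,10)],.5)
```

```text
-- 0
[[-0.001, -0.052, 0.027], [0.0, 0.0, 0.033], 0.5]
[[-0.006, -0.052, 0.027], [0.0, 0.0, 0.033], 0.5]
[[-0.011, -0.051, 0.027], [0.0, 0.0, 0.033], 0.5]
[[-0.017, -0.049, 0.027], [0.0, 0.0, 0.033], 0.5]
[[-0.022, -0.047, 0.027], [0.0, 0.0, 0.033], 0.5]
[[-0.026, -0.045, 0.027], [0.001, 0.0, 0.033], 0.5]
[[-0.031, -0.042, 0.028], [0.001, 0.0, 0.033], 0.5]
[[-0.035, -0.039, 0.028], [0.0, 0.0, 0.034], 0.5]
-- 1
[[-0.039, -0.034, 0.027], [0.001, 0.001, 0.033], 0.5]
[[-0.042, -0.031, 0.028], [0.0, 0.0, 0.034], 0.5]
n 10
```

>>> apply_moves:
  steps:
    - [[-0.001,-0.052,0.027],[0,0,0.033],0.5]
    - [[-0.006,-0.052,0.027],[0,0,0.033],0.5]
    - [[-0.011,-0.051,0.027],[0,0,0.033],0.5]
    - [[-0.017,-0.049,0.027],[0,0,0.033],0.5]
    - [[-0.022,-0.047,0.027],[0,0,0.033],0.5]
    - [[-0.026,-0.045,0.027],[0.001,0,0.033],0.5]
    - [[-0.031,-0.042,0.028],[0.001,0,0.033],0.5]
    - [[-0.035,-0.039,0.028],[0,0,0.034],0.5]

```text
clock: 33.25
eef_pos: [0.429, -0.3709, 0.2355]
tool_rot: [0.755, 0.656, -0.002, -0.002]
ft_force: [0.3, -0.4, -0.2]
grip_width: 0.0429
grasp_force: 0.0
```

>>> apply_moves:
  steps:
    - [[-0.039,-0.034,0.027],[0.001,0.001,0.033],0.5]
    - [[-0.042,-0.031,0.028],[0,0,0.034],0.5]
    - [[0,0,0],[0,0,0],0.5]
    - [[0,0,0],[0,0,0],0.5]
    - [[0,0,0],[0,0,0],0.5]
    - [[0,0,0],[0,0,0],0.5]
    - [[0,0,0],[0,0,0],0.5]
    - [[0,0,0],[0,0,0],0.5]

```text
clock: 33.92
eef_pos: [0.4144, -0.3843, 0.2262]
tool_rot: [0.818, 0.576, -0.002, -0.003]
ft_force: [-0.6, 0.1, -0.1]
grip_width: 0.0422
grasp_force: 0.0
```

Run:
```python
from h import *
st(); im,d,c=grab("wrist"); W=cloud(d,c); q=((W[...,:2]-O)*1000)@np.stack([FX,FY],1); save("w7",im)
m=(q[...,1]<-222)&(q[...,1]>-280)&(abs(q[...,0]+49)<20)&(W[...,2]>.09)&(W[...,2]<.125)
print("handle",m.sum(),cv2.minAreaRect(q[m].astype(np.float32)) if m.sum() else 0,np.percentile(W[m][:,2],[50,95]) if m.sum() else 0)
path([(fix(-49,-252,104),-19.7,5)],.5)
```

```text
t 33.92 p [ 414.4 -384.3  226.2] yaw -19.7 F [-0.6  0.1 -0.1] w 42.2 gf 0.0 j [-0.75  0.39  0.15  1.34 -0.    1.17]
handle 1325 ((-49.50183868408203, -246.43484497070312), (48.82572555541992, 15.463749885559082), 89.94268798828125) [0.11235785 0.11411498]
-- 0
[[-0.001, 0.003, 0.122], [-0.0, -0.0, -0.0], 0.5]
[[-0.001, 0.003, 0.122], [-0.001, -0.0, -0.0], 0.5]
[[-0.001, 0.003, 0.122], [-0.0, -0.0, -0.0], 0.5]
[[-0.001, 0.003, 0.122], [-0.001, -0.0, -0.0], 0.5]
[[-0.001, 0.002, 0.122], [-0.0, -0.0, -0.0], 0.5]
n 5
```

View pics/w7.png

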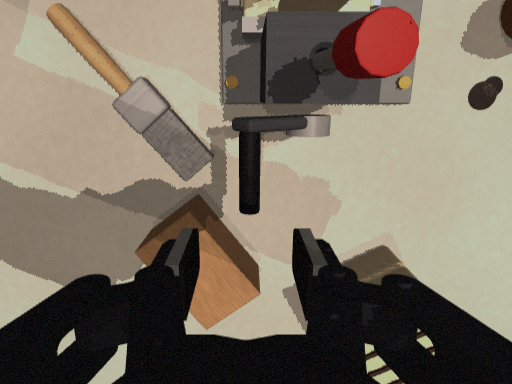

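The handle is at (250,170), at fixture x -49.5, and the pin stands in the hole. Descending onto the handle.

>>> apply_moves:
  steps:
    - [[-0.001,0.003,0.122],[0,0,0],0.5]
    - [[-0.001,0.003,0.122],[-0.001,0,0],0.5]
    - [[-0.001,0.003,0.122],[0,0,0],0.5]
    - [[-0.001,0.003,0.122],[-0.001,0,0],0.5]
    - [[-0.001,0.002,0.122],[0,0,0],0.5]
    - [[0,0,0],[0,0,0],0.5]
    - [[0,0,0],[0,0,0],0.5]
    - [[0,0,0],[0,0,0],0.5]

```text
clock: 34.63
eef_pos: [0.4164, -0.3866, 0.1052]
tool_rot: [0.818, 0.575, 0.0, -0.0]
ft_force: [0.4, 0.0, 0.1]
grip_width: 0.0426
grasp_force: 0.0
```

>>> apply_moves:
  steps:
    - [[0,0,0],[0,0,0],0]
    - [[0,0,0],[0,0,0],0]
    - [[0,0,0],[0,0,0],0]
    - [[0,0,0],[0,0,0],0]
    - [[0,0,0],[0,0,0],0]
    - [[0,0,0],[0,0,0],0]
    - [[0,0,0],[0,0,0],0]
    - [[0,0,0],[0,0,0],0]

```text
clock: 35.3
eef_pos: [0.4154, -0.3865, 0.1055]
tool_rot: [0.818, 0.575, -0.0, -0.0]
ft_force: [-3.8, 0.9, 6.3]
grip_width: 0.014
grasp_force: 58.4
```

```bash
cat >> h.py <<'E'
def tf():
    st(); p,r,_=pose(); q=((p[:2]-O)*1000)@np.stack([FX,FY],1); print("tcp fix",np.round(q,1),round(p[2]*1000,1),"tilt",np.round(r.as_matrix()[:2,2],3)); return q[0],q[1],p[2]*1000
def pinz(n="scene"):
    im,d,c=grab(n); W=cloud(d,c); hsv=cv2.cvtColor(im,cv2.COLOR_RGB2HSV); q=((W[...,:2]-O)*1000)@np.stack([FX,FY],1)
    m=((hsv[...,0]<6)|(hsv[...,0]>172))&(hsv[...,1]>140)&(np.linalg.norm(q-[0,-160],axis=-1)<30)&(W[...,2]>.1)&(W[...,2]<.23)
    print(n,"head top",np.percentile(W[m][:,2],[50,90,97]) if m.sum()>3 else None,m.sum())
E
python3 - <<'E'
from h import *
x,y,z=tf(); pinz(); pinz("top")
th=np.arctan2(x,z+2-70); print("theta",th,"rad",np.hypot(x,z+2-70))
th=-.93
for t in np.arange(th,.75,.07):
    d=.07; print(round(t+d,2),"dy",round(60*(np.sin(t+d)-np.sin(t))/200,3),"dz",round(-60*(np.cos(t+d)-np.cos(t))/200,3))
E
```

```text
t 35.3 p [ 415.4 -386.5  105.5] yaw -19.8 F [-3.8  0.9  6.3] w 14.0 gf 58.4 j [-0.75  0.47 -0.05  1.05 -0.    1.17]
tcp fix [ -49.4 -252.7] 105.5 tilt [-0.001 -0.   ]
scene head top [0.21001691 0.2135657  0.21409208] 155
top head top [0.20992095 0.21246259 0.21390953] 109
theta -0.9216226559878392 rad 62.04395384902207
-0.86 dy 0.013 dz -0.016
-0.79 dy 0.014 dz -0.015
-0.72 dy 0.015 dz -0.014
-0.65 dy 0.016 dz -0.013
-0.58 dy 0.017 dz -0.012
-0.51 dy 0.018 dz -0.011
-0.44 dy 0.019 dz -0.01
-0.37 dy 0.019 dz -0.008
-0.3 dy 0.02 dz -0.007
-0.23 dy 0.02 dz -0.005
-0.16 dy 0.021 dz -0.004
-0.09 dy 0.021 dz -0.003
-0.02 dy 0.021 dz -0.001
0.05 dy 0.021 dz 0.0
0.12 dy 0.021 dz 0.002
0.19 dy 0.021 dz 0.003
0.26 dy 0.02 dz 0.005
0.33 dy 0.02 dz 0.006
0.4 dy 0.02 dz 0.007
0.47 dy 0.019 dz 0.009
0.54 dy 0.018 dz 0.01
0.61 dy 0.018 dz 0.011
0.68 dy 0.017 dz 0.013
0.75 dy 0.016 dz 0.014
```

>>> apply_moves:
  steps:
    - [[0,0.013,-0.016],[0,0,0],0]
    - [[0,0.014,-0.015],[0,0,0],0]
    - [[0,0.015,-0.014],[0,0,0],0]
    - [[0,0.016,-0.013],[0,0,0],0]
    - [[0,0.017,-0.012],[0,0,0],0]
    - [[0,0,0],[0,0,0],0]
    - [[0,0,0],[0,0,0],0]
    - [[0,0,0],[0,0,0],0]

```text
clock: 36.07
eef_pos: [0.4238, -0.3895, 0.1166]
tool_rot: [0.819, 0.574, -0.004, -0.006]
ft_force: [-14.6, 1.8, 3.6]
grip_width: 0.0142
grasp_force: 58.6
```

Run:
```python
from h import *
tf(); pinz()
```

```text
t 36.07 p [ 423.8 -389.5  116.6] yaw -19.9 F [-14.6   1.8   3.6] w 14.2 gf 58.6 j [-0.74  0.48  0.01  1.11 -0.01  1.18]
tcp fix [ -40.5 -252.7] 116.6 tilt [-0.014  0.005]
scene head top [0.20920867 0.21367872 0.21457388] 161
```

>>> apply_moves:
  steps:
    - [[0,0.009,-0.006],[0,0,0],0]
    - [[0,0.009,-0.006],[0,0,0],0]
    - [[0,0.009,-0.005],[0,0,0],0]
    - [[0,0.009,-0.005],[0,0,0],0]
    - [[0,0.009,-0.005],[0,0,0],0]
    - [[0,0,0],[0,0,0],0]
    - [[0,0,0],[0,0,0],0]
    - [[0,0,0],[0,0,0],0]

```text
clock: 36.78
eef_pos: [0.4297, -0.3917, 0.1221]
tool_rot: [0.819, 0.574, -0.006, -0.008]
ft_force: [-20.6, 4.4, 9.1]
grip_width: 0.0139
grasp_force: 58.5
```

Run:
```python
from h import *
tf(); pinz()
```

```text
t 36.78 p [ 429.7 -391.7  122.1] yaw -19.9 F [-20.6   4.4   9.1] w 13.9 gf 58.5 j [-0.74  0.49  0.04  1.13 -0.01  1.18]
tcp fix [ -34.1 -252.8] 122.1 tilt [-0.019  0.007]
scene head top [0.20897927 0.21304273 0.21371336] 161
```

Most of the lag comes from swivel friction in the tight grip. I'll loosen the fingers to a cage around the handle and push with that.

>>> apply_moves:
  steps:
    - [[0,-0.02,0],[0,0,0],0]
    - [[0,-0.015,0],[0,0,0],0.22]
    - [[0,0,0],[0,0,0],0.22]
    - [[0,0,0],[0,0,0],0.22]
    - [[0,0,0],[0,0,0],0.22]
    - [[0,0,0],[0,0,0],0.22]
    - [[0,0,0],[0,0,0],0.22]
    - [[0,0,0],[0,0,0],0.22]

```text
clock: 37.5
eef_pos: [0.4311, -0.3917, 0.1234]
tool_rot: [0.818, 0.575, -0.001, -0.001]
ft_force: [-5.7, 0.6, 1.6]
grip_width: 0.0185
grasp_force: 2.8
```

Run:
```python
from h import *
tf(); pinz()
```

```text
t 37.5 p [ 431.1 -391.7  123.4] yaw -19.8 F [-5.7  0.6  1.6] w 18.5 gf 2.8 j [-0.74  0.48  0.02  1.11 -0.    1.18]
tcp fix [ -32.9 -252.4] 123.4 tilt [-0.003  0.002]
scene head top [0.20922332 0.21295164 0.21420897] 161
```

>>> apply_moves:
  steps:
    - [[0,0.009,0],[0,0,0],0.22]
    - [[0,0.009,0],[0,0,0],0.22]
    - [[0,0.009,0],[0,0,0],0.22]
    - [[0,0.009,0],[0,0,0],0.22]
    - [[0,0.009,0],[0,0,0],0.22]
    - [[0,0,0],[0,0,0],0.22]
    - [[0,0,0],[0,0,0],0.22]
    - [[0,0,0],[0,0,0],0.22]

```text
clock: 38.22
eef_pos: [0.44, -0.3948, 0.1239]
tool_rot: [0.818, 0.575, -0.0, -0.001]
ft_force: [-5.0, 1.2, 4.5]
grip_width: 0.0189
grasp_force: 2.8
```

Run:
```python
from h import *
tf(); pinz()
```

```text
t 38.22 p [ 440.  -394.8  123.9] yaw -19.8 F [-5.   1.2  4.5] w 18.9 gf 2.8 j [-0.73  0.5   0.05  1.13 -0.    1.18]
tcp fix [ -23.4 -252.2] 123.9 tilt [-0.002  0.001]
scene head top [0.20921167 0.21312512 0.21408485] 160
```

>>> apply_moves:
  steps:
    - [[0,0.009,-0.002],[0,0,0],0.22]
    - [[0,0.009,-0.002],[0,0,0],0.22]
    - [[0,0.009,-0.002],[0,0,0],0.22]
    - [[0,0.009,-0.002],[0,0,0],0.22]
    - [[0,0,0],[0,0,0],0.22]
    - [[0,0,0],[0,0,0],0.22]
    - [[0,0,0],[0,0,0],0.22]
    - [[0,0,0],[0,0,0],0.22]

```text
clock: 38.93
eef_pos: [0.4474, -0.3974, 0.1248]
tool_rot: [0.818, 0.575, 0.0, -0.0]
ft_force: [-1.6, -0.1, 0.7]
grip_width: 0.0191
grasp_force: 0.8
```

Run:
```python
from h import *
tf(); pinz()
```

```text
t 38.93 p [ 447.4 -397.4  124.8] yaw -19.8 F [-1.6 -0.1  0.7] w 19.1 gf 0.8 j [-0.73  0.51  0.07  1.13  0.    1.19]
tcp fix [ -15.5 -252.2] 124.8 tilt [0.    0.001]
scene head top [0.20924402 0.21315145 0.2140638 ] 161
```

>>> apply_moves:
  steps:
    - [[0,0.009,-0.002],[0,0,0],0.22]
    - [[0,0.009,-0.002],[0,0,0],0.22]
    - [[0,0.009,-0.001],[0,0,0],0.22]
    - [[0,0.009,0],[0,0,0],0.22]
    - [[0,0,0],[0,0,0],0.22]
    - [[0,0,0],[0,0,0],0.22]
    - [[0,0,0],[0,0,0],0.22]
    - [[0,0,0],[0,0,0],0.22]

```text
clock: 39.65
eef_pos: [0.4541, -0.3999, 0.1258]
tool_rot: [0.818, 0.575, 0.0, -0.001]
ft_force: [-1.6, -0.0, 1.7]
grip_width: 0.0188
grasp_force: 0.7
```

Run:
```python
from h import *
tf(); pinz()
```

```text
t 39.65 p [ 454.1 -399.9  125.8] yaw -19.8 F [-1.6 -0.   1.7] w 18.8 gf 0.7 j [-0.72  0.52  0.09  1.14  0.    1.19]
tcp fix [  -8.5 -252.3] 125.8 tilt [-0.     0.001]
scene head top [0.20888264 0.21275961 0.21359853] 162
```

>>> apply_moves:
  steps:
    - [[0,0.009,0],[0,0,0],0.22]
    - [[0,0.009,0],[0,0,0],0.22]
    - [[0,0.009,0],[0,0,0],0.22]
    - [[0,0.009,0],[0,0,0],0.22]
    - [[0,0,0],[0,0,0],0.22]
    - [[0,0,0],[0,0,0],0.22]
    - [[0,0,0],[0,0,0],0.22]
    - [[0,0,0],[0,0,0],0.22]

```text
clock: 40.37
eef_pos: [0.4608, -0.4023, 0.1257]
tool_rot: [0.818, 0.575, 0.0, -0.001]
ft_force: [-1.0, -0.9, 0.6]
grip_width: 0.0188
grasp_force: 0.6
```

Run:
```python
from h import *
tf(); pinz()
```

```text
t 40.37 p [ 460.8 -402.3  125.7] yaw -19.8 F [-1.  -0.9  0.6] w 18.8 gf 0.6 j [-0.72  0.53  0.12  1.15  0.    1.2 ]
tcp fix [  -1.3 -252.3] 125.7 tilt [-0.     0.001]
scene head top [0.20946384 0.21307788 0.21378666] 163
```

>>> apply_moves:
  steps:
    - [[0,0.009,0],[0,0,0],0.22]
    - [[0,0.009,0],[0,0,0],0.22]
    - [[0,0.009,0],[0,0,0],0.22]
    - [[0,0.009,0],[0,0,0],0.22]
    - [[0,0,0],[0,0,0],0.22]
    - [[0,0,0],[0,0,0],0.22]
    - [[0,0,0],[0,0,0],0.22]
    - [[0,0,0],[0,0,0],0.22]

```text
clock: 41.08
eef_pos: [0.4676, -0.4047, 0.1257]
tool_rot: [0.818, 0.575, 0.0, -0.001]
ft_force: [-0.4, -0.4, 0.6]
grip_width: 0.0187
grasp_force: 0.4
```

Run:
```python
from h import *
tf(); pinz()
```

```text
t 41.08 p [ 467.6 -404.7  125.7] yaw -19.8 F [-0.4 -0.4  0.6] w 18.7 gf 0.4 j [-0.71  0.55  0.14  1.16  0.    1.2 ]
tcp fix [   5.9 -252.3] 125.7 tilt [-0.     0.001]
scene head top [0.20910067 0.21268326 0.21380307] 162
```

>>> apply_moves:
  steps:
    - [[0,0.009,0],[0,0,0],0.22]
    - [[0,0.009,0],[0,0,0],0.22]
    - [[0,0.009,0],[0,0,0],0.22]
    - [[0,0.009,0.001],[0,0,0],0.22]
    - [[0,0,0],[0,0,0],0.22]
    - [[0,0,0],[0,0,0],0.22]
    - [[0,0,0],[0,0,0],0.22]
    - [[0,0,0],[0,0,0],0.22]

```text
clock: 41.8
eef_pos: [0.4743, -0.4072, 0.1255]
tool_rot: [0.818, 0.575, 0.0, -0.001]
ft_force: [0.7, 0.7, 0.6]
grip_width: 0.0189
grasp_force: 0.2
```

Run:
```python
from h import *
tf(); pinz()
for n in("top","scene","wrist"):
    im,d,c=grab(n); W=cloud(d,c); q=((W[...,:2]-O)*1000)@np.stack([FX,FY],1)
    m=(q[...,1]<-206)&(q[...,1]>-238)&(abs(q[...,0])<75)&(W[...,2]>.1)&(W[...,2]<.145)
    print(n,m.sum(),np.round(np.percentile(q[m][:,0],[5,50,95]),1) if m.sum() else '',np.percentile(W[m][:,2],[50,95]) if m.sum() else '')
```

```text
t 41.8 p [ 474.3 -407.2  125.5] yaw -19.8 F [0.7 0.7 0.6] w 18.9 gf 0.2 j [-0.71  0.56  0.16  1.17  0.    1.21]
tcp fix [  13.1 -252.3] 125.5 tilt [-0.     0.001]
scene head top [0.20863492 0.2125801  0.21337721] 158
top 72 [ 5.2 11.4 19. ] [0.13372789 0.13789456]
scene 87 [ 7.5 15.7 20.2] [0.1355838 0.1381403]
wrist 3577 [ 4.1 11.4 18.5] [0.13570692 0.13790835]
```

Handle follows, at x ≈ 11.5 (θ ≈ 0.19). Continuing.

>>> apply_moves:
  steps:
    - [[0,0.009,0.001],[0,0,0],0.22]
    - [[0,0.009,0.001],[0,0,0],0.22]
    - [[0,0.009,0.002],[0,0,0],0.22]
    - [[0,0.009,0.002],[0,0,0],0.22]
    - [[0,0,0],[0,0,0],0.22]
    - [[0,0,0],[0,0,0],0.22]
    - [[0,0,0],[0,0,0],0.22]
    - [[0,0,0],[0,0,0],0.22]

```text
clock: 42.67
eef_pos: [0.481, -0.4096, 0.1243]
tool_rot: [0.818, 0.575, 0.0, -0.001]
ft_force: [0.3, 0.1, 0.2]
grip_width: 0.0188
grasp_force: 0.2
```

Run:
```python
from h import *
tf(); pinz()
```

```text
t 42.67 p [ 481.  -409.6  124.3] yaw -19.8 F [0.3 0.1 0.2] w 18.8 gf 0.2 j [-0.71  0.57  0.18  1.18  0.    1.21]
tcp fix [  20.2 -252.3] 124.3 tilt [-0.001  0.001]
scene head top [0.20829415 0.21178332 0.21300333] 160
```

>>> apply_moves:
  steps:
    - [[0,0.009,0.003],[0,0,0],0.22]
    - [[0,0.009,0.003],[0,0,0],0.22]
    - [[0,0.009,0.003],[0,0,0],0.22]
    - [[0,0.009,0.003],[0,0,0],0.22]
    - [[0,0,0],[0,0,0],0.22]
    - [[0,0,0],[0,0,0],0.22]
    - [[0,0,0],[0,0,0],0.22]
    - [[0,0,0],[0,0,0],0.22]

```text
clock: 43.38
eef_pos: [0.4879, -0.412, 0.1219]
tool_rot: [0.818, 0.575, 0.0, -0.001]
ft_force: [0.5, -0.3, 0.2]
grip_width: 0.0188
grasp_force: 0.0
```

Run:
```python
from h import *
tf(); pinz()
```

```text
t 43.38 p [ 487.9 -412.   121.9] yaw -19.8 F [ 0.5 -0.3  0.2] w 18.8 gf 0.0 j [-0.7   0.59  0.2   1.18  0.    1.21]
tcp fix [  27.4 -252.3] 121.9 tilt [-0.     0.001]
scene head top [0.16845035 0.17187409 0.17301414] 151
```

The pin dropped (head top about 172 mm). Releasing the crank, rising and moving above the pin with the fingers shut.

>>> apply_moves:
  steps:
    - [[0,-0.004,0],[0,0,0],0.35]
    - [[0,0,0],[0,0,0],0.35]
    - [[0,0,-0.1],[0,0,0],0.35]
    - [[0,0,-0.2],[0,0,0],0.35]
    - [[0,0,-0.2],[0,0,0],0.35]
    - [[0,0,-0.1],[0,0,0],0.2]
    - [[0,0,0],[0,0,0],0]
    - [[0,0,0],[0,0,0],0]

```text
clock: 44.1
eef_pos: [0.4876, -0.4125, 0.244]
tool_rot: [0.818, 0.575, 0.001, 0.001]
ft_force: [-0.1, 0.1, -0.7]
grip_width: 0.0002
grasp_force: 0.0
```

Run:
```python
from h import *
tf(); pinz("wrist"); pinz("top")
path([(fix(0,-160,225),-19.7,6)],0)
```

```text
t 44.1 p [ 487.6 -412.5  244. ] yaw -19.8 F [-0.1  0.1 -0.7] w 0.2 gf 0.0 j [-0.7   0.53  0.42  1.46  0.    1.21]
tcp fix [  27.4 -252.9] 244.0 tilt [ 0.002 -0.001]
wrist head top [0.17016729 0.17112641 0.17156992] 1899
top head top [0.16821224 0.17064643 0.172274  ] 109
-- 0
[[0.077, -0.022, 0.013], [-0.0, -0.0, -0.0], 0]
[[0.077, -0.022, 0.013], [-0.0, -0.0, -0.0], 0]
[[0.077, -0.021, 0.013], [-0.0, -0.0, -0.0], 0]
[[0.077, -0.022, 0.014], [-0.0, -0.0, -0.0], 0]
[[0.076, -0.021, 0.013], [-0.001, -0.0, -0.0], 0]
[[0.077, -0.022, 0.014], [-0.0, -0.001, -0.0], 0]
n 6
```

>>> apply_moves:
  steps:
    - [[0.077,-0.022,0.013],[0,0,0],0]
    - [[0.077,-0.022,0.013],[0,0,0],0]
    - [[0.077,-0.021,0.013],[0,0,0],0]
    - [[0.077,-0.022,0.014],[0,0,0],0]
    - [[0.076,-0.021,0.013],[0,0,0],0]
    - [[0.077,-0.022,0.014],[0,0,0],0]
    - [[0,0,0],[0,0,0],0]
    - [[0,0,0],[0,0,0],0]

```text
clock: 44.87
eef_pos: [0.4929, -0.3152, 0.2243]
tool_rot: [0.818, 0.576, -0.001, -0.003]
ft_force: [-0.3, 0.0, 0.2]
grip_width: -0.0002
grasp_force: 0.0
```

>>> apply_moves:
  steps:
    - [[0,0,0.05],[0,0,0],0]
    - [[0,0,0.05],[0,0,0],0]
    - [[0,0,0.04],[0,0,0],0]
    - [[0,0,0.02],[0,0,0],0]
    - [[0,0,0],[0,0,0],0]
    - [[0,0,0],[0,0,0],0]
    - [[0,0,0],[0,0,0],0]
    - [[0,0,0],[0,0,0],0]

```text
clock: 45.53
eef_pos: [0.4938, -0.3165, 0.1946]
tool_rot: [0.818, 0.575, 0.0, -0.0]
ft_force: [-1.3, -0.7, -0.6]
grip_width: 0.0001
grasp_force: 0.0
```

Run:
```python
from h import *
tf(); pinz("scene")
```

```text
t 45.53 p [ 493.8 -316.5  194.6] yaw -19.8 F [-1.3 -0.7 -0.6] w 0.1 gf 0.0 j [-0.57  0.44  0.15  1.28  0.    1.35]
tcp fix [   0.9 -160.4] 194.6 tilt [-0.     0.001]
scene head top [0.15510932 0.17112843 0.1731915 ] 89
```

>>> apply_moves:
  steps:
    - [[0,0,0.012],[0,0,0],0]
    - [[0,0,0.012],[0,0,0],0]
    - [[0,0,0.012],[0,0,0],0]
    - [[0,0,0.012],[0,0,0],0]
    - [[0,0,0.012],[0,0,0],0]
    - [[0,0,0.012],[0,0,0],0]
    - [[0,0,0.012],[0,0,0],0]
    - [[0,0,0.012],[0,0,0],0]

```text
clock: 46.25
eef_pos: [0.4937, -0.3162, 0.1749]
tool_rot: [0.818, 0.575, 0.0, -0.001]
ft_force: [-0.6, 0.0, 4.1]
grip_width: -0.0001
grasp_force: 2.0
```

>>> apply_moves:
  steps:
    - [[0,0,0.01],[0,0,0],0]
    - [[0,0,0.01],[0,0,0],0]
    - [[0,0,0],[0,0,0],0]
    - [[0,0,0],[0,0,0],0]
    - [[0,0,0],[0,0,0],0]
    - [[0,0,0],[0,0,0],0]
    - [[0,0,0],[0,0,0],0]
    - [[0,0,0],[0,0,0],0]

```text
clock: 46.92
eef_pos: [0.4936, -0.3162, 0.1713]
tool_rot: [0.818, 0.575, 0.0, -0.001]
ft_force: [-0.2, 0.7, 5.9]
grip_width: 0.0001
grasp_force: 3.0
```

Run:
```python
from h import *
tf(); pinz("scene")
```

```text
t 46.92 p [ 493.6 -316.2  171.3] yaw -19.8 F [-0.2  0.7  5.9] w 0.1 gf 3.0 j [-0.57  0.45  0.11  1.23  0.    1.35]
tcp fix [   0.5 -160.1] 171.3 tilt [-0.001  0.001]
scene head top [0.13435529 0.15142476 0.15512259] 63
```

Nearly home. Pressing until the housing pushes back.

>>> apply_moves:
  steps:
    - [[0,0,0.01],[0,0,0],0]
    - [[0,0,0.01],[0,0,0],0]
    - [[0,0,0.01],[0,0,0],0]
    - [[0,0,0],[0,0,0],0]
    - [[0,0,0],[0,0,0],0]
    - [[0,0,0],[0,0,0],0]
    - [[0,0,0],[0,0,0],0]
    - [[0,0,0],[0,0,0],0]

```text
clock: 47.63
eef_pos: [0.4938, -0.3161, 0.1709]
tool_rot: [0.818, 0.575, 0.001, 0.001]
ft_force: [-8.9, 5.8, 30.8]
grip_width: -0.0002
grasp_force: 15.3
```

Home: 31 N and z stopped at 171. Raising clear and checking.

>>> apply_moves:
  steps:
    - [[0,0,-0.04],[0,0,0],0]
    - [[0,0,-0.1],[0,0,0],0]
    - [[0,0,-0.2],[0,0,0],0]
    - [[0,0,-0.2],[0,0,0],0]
    - [[0.1,0,0],[0,0,0],0]
    - [[0.2,0,0],[0,0,0],0]
    - [[0.2,0,0],[0,0,0],0]
    - [[0.2,0,0],[0,0,0],0]

```text
clock: 48.3
eef_pos: [0.5408, -0.1837, 0.2721]
tool_rot: [0.819, 0.574, -0.0, -0.001]
ft_force: [0.5, -0.2, -0.7]
grip_width: -0.0003
grasp_force: 0.0
```

>>> apply_moves:
  steps:
    - [[0.2,0,0],[0,0,0],0]
    - [[0.2,0,0],[0,0,0],0]
    - [[0.2,0,0],[0,0,0],0]
    - [[0.1,0,0],[0,0,0],0]
    - [[0,0,0],[0,0,0],0]
    - [[0,0,0],[0,0,0],0]
    - [[0,0,0],[0,0,0],0]
    - [[0,0,0],[0,0,0],0]

```text
clock: 48.97
eef_pos: [0.5879, -0.054, 0.2727]
tool_rot: [0.818, 0.575, -0.001, -0.001]
ft_force: [0.1, -0.3, 0.1]
grip_width: -0.0004
grasp_force: 0.0
```

Run:
```python
from h import *
tf(); pinz("scene"); pinz("top")
im=frames("top",(.2,.8,-.6,.6)); save("tE",im[60:320,60:460],1.9)
```

```text
t 48.97 p [587.9 -54.  272.7] yaw -19.9 F [ 0.1 -0.3  0.1] w -0.4 gf 0.0 j [-0.09  0.42  0.32  1.47  0.    1.83]
tcp fix [  0.9 118.4] 272.7 tilt [-0.002  0.001]
scene head top [0.15266155 0.15589015 0.15669567] 146
top head top [0.15183457 0.15522031 0.15678416] 103
top frame [ 792.4 -466.7] [36.6 69.3] 29.3 [382 105  25  14 161]
top frame [ 313.2 -231.7] [15.4 91.3] 21.9 [301 264  31  16 176]
```

View pics/tE.png

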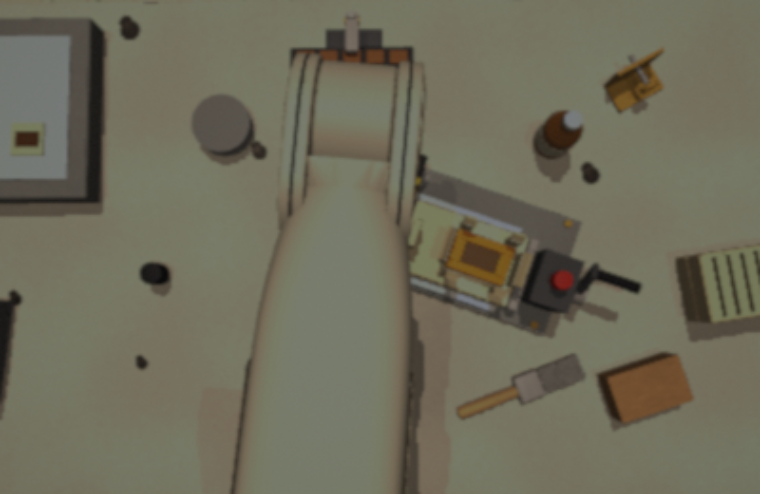

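The pin is home (head top about 154 mm) and the frames are in the well. One numeric check of the knob before handing in.

Run:
```python
from h import *
for n in("wrist","scene"):
    im,d,c=grab(n); W=cloud(d,c); q=((W[...,:2]-O)*1000)@np.stack([FX,FY],1)
    m=(abs(W[...,2]-.075)<.005)&(abs(q[...,1]-74)<30)&(abs(q[...,0]-92)<30)
    print(n,m.sum(),cv2.minAreaRect(q[m].astype(np.float32)) if m.sum()>10 else "")
```

```text
wrist 660 ((90.67619323730469, 72.5640640258789), (15.260884284973145, 47.524696350097656), 89.26598358154297)
scene 96 ((92.98511505126953, 72.84815216064453), (15.229207992553711, 45.20061492919922), 88.46278381347656)
```

```bash
python3 -c "
from workcell import bot
print(bot.job_done())"
```

```text
the job is handed in; nothing more can be done
None
```

Job handed in at about 49 s, judging result not shown: both amber frames (the only two found) are stacked in the well, the carriage is home against the stop, the clamp measures about 89° of its quarter turn across behind it, and the pin is fully home in the shaft.

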